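# Lock the drill batteries away in the combination strongbox

### The arm

A 6-joint arm with a two-finger parallel gripper is mounted at the origin on the work surface. World frame = base frame: x ahead of the robot, y to its left, z up, the work surface at z = 0. Lengths are in mm, angles in rad, forces in N, time in s.
With the tool pointing down it reaches from about 400 to 925 mm from the base axis. Payload 12.5 kg.
Tool frame: the origin (TCP) lies midway between the tips of the shut fingers; the grasp point (between the pads) lies 19 mm behind it; z points along the fingers, y is the line along which they close (so a half turn about z gives the same grasp; the last joint's range is limited). The gripper opens to 95 mm and grips with 3 to 60 N. Pads are 20 mm wide; open, the fingers measure 119 mm over their backs; the gripper's body (75 mm by 180 mm) begins 59 mm behind the grasp point.
Start: joints at [-1.37, 0.491, 1.559, -0, 1.092, -0.106], TCP at [188.779, -595.827, 214.661] pointing down, gripper open.
Joint ranges: [-3.1, 3.1], [-0.84, 2.19], [0.05, 2.79], [-1.13, 4.28], [0.06, 2.93], [-2.69, 2.69]. Speed limits (rad/s): [2.22, 2.22, 2.79, 3.14, 3.14, 3.14].

### API

Orientations are given as [roll, pitch, yaw] about the fixed x, y, z axes, in that order (R = Rz(yaw) Ry(pitch) Rx(roll)).
In Python, from cell import * gives the robot as it stands. The module is installed in compiled form; this text tells all that it offers.
- The arm moves only by the tool arm_command, never from a script. Its arguments are lists of equal length, an entry for each row: "delta_pos": the shift along the world's x, y, z in units of 250 mm (1.0 is 250 mm), a list of three; "delta_rot": the turn, a rotation vector about the world's x, y, z in units of 90 degrees (1.0 is 90 degrees), a list of three; "claw": the closure, from 0 (fully open) to 1 (shut). In form: {"delta_pos": [[tx, ty, tz], ...], "delta_rot": [[wx, wy, wz], ...], "claw": [claw, ...]}. A call has exactly 5 rows; each row is the pose to reach, as a shift and turn from the pose commanded when the call began; what a row does not reach only later rows make up. A row lasts 1/12 s, in which the tool goes at most 41.7 mm and 7.16 degrees, less where a joint would pass 70% of its speed; a pose out of reach is approached as far as the arm can. A call with a number of a shift or a turn outside -1 to 1 is refused whole. A call with a gripper value outside its range is refused whole. The fingers move at their own pace and stop on an object; the grip force is fixed at half the most. Time passes only in rows, so rows that repeat a pose let the fingers close, or fill a call up. It gives the time, the measured TCP pose, the force, the opening and the grip force at its end, in the units of the state.
- state(): the state, without advancing time (a new reading comes with each control period).
- read_camera(name): name is "scene" or "top" or "wrist"; returns the picture (400x640x3 uint8, red, green, blue); there is no depth.
- calibration(name): a dict with "camera_matrix" (3x3 intrinsics, pixels), "T" (4x4, takes a point from camera to world coordinates). Camera axes: x right, y down, z forward; pixel columns grow to the right and rows downward; lengths in mm; the calibration is good to about 2 mm. The wrist camera is an equidistant fisheye: a pixel r from the principal point sees the ray r / f radians off the axis. A picture is of the moment at which its call begins: read the wrist's pose just before it. calibration takes no time and is no camera call; for the wrist camera it gives the pose at the moment of the call.
- job_done(): hands the job in; it is judged then, once.
The state is a dict: "t": time; "joints": joint angles; "qvel": joint speeds; "tau": joint torques, N m; "eef_pos": TCP position; "tcp_rot": TCP orientation; "ft_force": force on the tool from outside, world axes, zero at the start; "moment": the same for the moment, N m; "opening": opening from 0.0 (shut) to 1.0 (fully open); "grip_force": force on a finger pad.
Only numpy, scipy, OpenCV 4.12 (cv2) and the standard library are available. Lean on these libraries where they do the work, as an engineer would, in place of code of your own. Each camera call takes 0.05 s, during which the arm holds its last target. There are 200 camera calls.

### The job

Open the blue strongbox: turn its dial left to the second green tick, then right to the third yellow tick, then left again to the first green tick, pausing a second on each; leave it there, turn both orange latches a quarter turn to released and swing the lid up until it stands nearly upright. Put every battery pack from the bench into the box, then shut the lid fully, turn both latches back to locked and set the dial back on the white zero tick. Never force the lid up before it is unlocked, and leave the other things on the bench where they are.

Things in the scene. Friction and masses are not known exactly. Their poses are not given: they have to be found in the camera images.
- strongbox: Fixed steel box. Origin: centre of the underside of the blue bin; x along its length, away from the robot; y left; z up. Bin: outer 360 (x) x 200 (y) x 85 mm high, open under the lid, walls and floor 5 mm; holds three packs side by side, long axes along y, 95 mm apart. Adjoining on its right (y -100 to -215): solid grey console, deck 85 mm high, dial in the middle, a latch at each end.
- box_in (a point): Centre of the bin's inner floor, 5 mm above the bench.
- dial (a joint): Dial angle (rad): 0 with the red pointer on the long white tick at the far end (strongbox +x); positive left (counter-clockwise from above). A tick every 30 degrees: green 1 to 4 left of white, yellow 1 to 4 right. Second green = +1.047, third yellow = -1.571, first green = +0.524. Range +-2.1; friction 0.08 N m, stays where left. Starts -0.5 to 0.3.
- dial_grip (a point): Grip point on the dial's vertical axis, 36 mm above the deck, at (0, -157.5, 121) mm in the strongbox frame. Aluminium bar 60 mm long (along the pointer), 14 mm thick, from 12 to 46 mm above the deck, the pointer half of its top red, on a black disc of 72 mm diameter, 12 mm high.
- latch_near (a joint): Angle (rad) of the near (robot-side) quarter-turn latch: 0 = locked (red-tipped tongue points at the lid, lapping its edge), 1.57 = released (tongue parallel to the lid's edge, pointing away from the dial). Grows turning counter-clockwise seen from above; range 0 to 1.65; friction 0.06 N m, stays where left. Starts 0 to 0.15.
- latch_near_grip (a point): Grip point on the near latch's vertical axis, 36 mm above the deck, at (-118, -152, 121) mm in the strongbox frame. Orange wing 50 mm long, 14 mm thick, from 14 to 46 mm above the deck, in line with the tongue (reaches 72 mm from the axis, top 14 mm above the deck): along the strongbox's y when locked, x when released.
- latch_far (a joint): Angle (rad) of the far quarter-turn latch: 0 = locked (red-tipped tongue points at the lid, lapping its edge), 1.57 = released (tongue parallel to the lid's edge, pointing away from the dial). Grows turning clockwise seen from above; range 0 to 1.65; friction 0.06 N m, stays where left. Starts 0 to 0.15.
- latch_far_grip (a point): Grip point on the far latch's vertical axis, 36 mm above the deck, at (118, -152, 121) mm in the strongbox frame. Orange wing 50 mm long, 14 mm thick, from 14 to 46 mm above the deck, in line with the tongue (reaches 72 mm from the axis, top 14 mm above the deck): along the strongbox's y when locked, x when released.
- lid (a joint): Lid angle (rad): 0 shut, 1.57 upright, stops at 1.75. Hinged along the bin's left edge; its right edge swings up and over to the left. Stiff hinge: stays at any angle; moving it takes up to 7 N at the handle.
- lid_handle (a point): Middle of the lid's handle, a round steel bar of 12 mm diameter, 110 mm long, parallel to the strongbox's x, axis 40 mm off the lid's outer face, 28 mm in from its free (right) edge: 172 mm along the lid from the hinge axis and 44 mm out from it. Lid 8 mm thick, 200 mm from hinge to free edge. The point moves with the lid.
- lid_hinge (a point): Middle of the lid's hinge axis, which runs along the strongbox's x at its left edge: (0, 100, 89) mm in the strongbox frame.
- pack0: Drill battery pack, black with yellow band and rail: body 110 (its x, long axis) x 48 (y) x 46 mm high, plus a rail 70 x 26 mm, 6 mm proud on top; 0.3 to 0.55 kg. Origin: centre of its underside, z up through the rail. Lies rail up on the bench right of the strongbox, long axis roughly sideways; may be absent.
- pack1: Drill battery pack, black with red band and rail: body 110 (its x, long axis) x 48 (y) x 46 mm high, plus a rail 70 x 26 mm, 6 mm proud on top; 0.3 to 0.55 kg. Origin: centre of its underside, z up through the rail. Lies rail up on the bench right of the strongbox, long axis roughly sideways; may be absent.
- pack2: Drill battery pack, black with green band and rail: body 110 (its x, long axis) x 48 (y) x 46 mm high, plus a rail 70 x 26 mm, 6 mm proud on top; 0.3 to 0.55 kg. Origin: centre of its underside, z up through the rail. Lies rail up on the bench right of the strongbox, long axis roughly sideways; may be absent.
- pack3: Drill battery pack, black with blue band and rail: body 110 (its x, long axis) x 48 (y) x 46 mm high, plus a rail 70 x 26 mm, 6 mm proud on top; 0.3 to 0.55 kg. Origin: centre of its underside, z up through the rail. Lies rail up on the bench right of the strongbox, long axis roughly sideways; may be absent.
- tape: Bystander: yellow tape measure, 62 x 58 x 34 mm high, lying flat among the packs; origin under its centre.
- spray: Bystander: spray can, 58 mm across, 170 mm high; origin under its centre.
- jar: Bystander: glass jar, 68 mm across, 80 mm high; origin under its centre.
- driver: Bystander: red-handled screwdriver, 200 mm, lying to the left of the box.
- mug: Bystander: blue mug, 80 mm across, 95 mm high, to the left; origin under its centre.
- wrench: Bystander: steel wrench, 180 mm, lying to the left of the box.
Mind the look-alikes: they are no part of the job. What is shaped like the pack1 but pink is not meant. What is shaped like the pack3 but pink is not meant.

How it is judged:
By the outcome, as a careful person would: the job done as asked, in the order asked, and still so for the second after the job is handed in, with the robot touching nothing.
Of pack0, pack1, pack2, pack3 only 2 to 3 are there at a start; the rules pass over those that are not, and their reading is None.
At some moment in a run one of pack0, pack1, pack2, pack3 may be knocked a few centimetres aside while the robot is not near it.
Once in a run the grip may slacken for a moment while it holds something.
It also fails if it takes over 210 s, if anything falls off the work surface, if the arm or the gripper's body presses on something with over 40 N, if the wrist force passes 120 N, or if a joint passes its speed limit or range.

## Working session

There is one attempt and no reset: what is moved stays moved. The work goes in short steps, Python scripts to look and compute and a tool call to move; the robot and the scene stay as the last step left them, time stands still between calls to the robot, and variables do not carry over. Pictures are saved under pics/ and viewed, at most 14 in all, crops included, and the job is handed in when it is done.

Besides the shell and the picture viewer there is one more tool, called after "Call:" as name(argument=value, ...) on one line, values as JSON. arm_command: Moves the arm, as the interface text tells. Shifts and turns lie within -1 to 1; 1 stands for 250 mm of shift or 90 degrees of turn. Its arguments: {"type":"object","properties":{"delta_pos":{"type":"array"},"delta_rot":{"type":"array"},"claw":{"type":"array"}},"required":["delta_pos","delta_rot","claw"]}

```bash
mkdir -p pics; ls; python3 - <<'E'
from cell import *
import cv2,numpy as np
s=state();print(s)
for n in ("scene","top"):
    im=read_camera(n);c=calibration(n);cv2.imwrite(f"pics/{n}0.png",im[:,:,::-1]);print(n,c["camera_matrix"].tolist(),np.round(c["T"],4).tolist())
E
```

```text
pics
{'t': 0.0, 'joints': array([-1.36962278e+00,  4.91572265e-01,  1.55946766e+00, -2.26899249e-06,
        1.09167971e+00, -1.05608448e-01]), 'qvel': array([-0.00102765,  0.00109679, -0.00073188, -0.00033388, -0.00084739,
       -0.00048272]), 'tau': array([-7.16699760e-04, -6.12655592e+01, -2.58180803e+01,  6.92380127e-02,
        4.83313180e-02, -7.46129422e-05]), 'eef_pos': array([ 188.71165998, -595.57002817,  214.04758161]), 'tcp_rot': array([-3.14047174e+00, -1.16796439e-04,  3.06782974e-01]), 'ft_force': array([-0.02063225,  0.01453377, -0.0637766 ]), 'moment': array([ 0.0391883 , -0.01588193,  0.00137933]), 'grip_force': 0.0, 'opening': 0.9970113540713939}
scene [[483.4780288678563, 0.0, 321.81847286041597], [0.0, 483.4780288678563, 199.23852472769326], [0.0, 0.0, 1.0]] [[0.6999, 0.5867, -0.4073, 1096.7013], [0.7141, -0.5654, 0.4127, -528.3951], [0.0118, -0.5797, -0.8147, 1276.5142], [0.0, 0.0, 0.0, 1.0]]
top [[518.0577591750973, 0.0, 318.96407582755603], [0.0, 518.0577591750973, 196.3898640481073], [0.0, 0.0, 1.0]] [[-0.0608, -0.9779, 0.1999, 212.1235], [-0.9981, 0.0601, -0.0097, 56.0798], [-0.0026, -0.2001, -0.9798, 1621.5062], [0.0, 0.0, 0.0, 1.0]]
```

View pics/scene0.png

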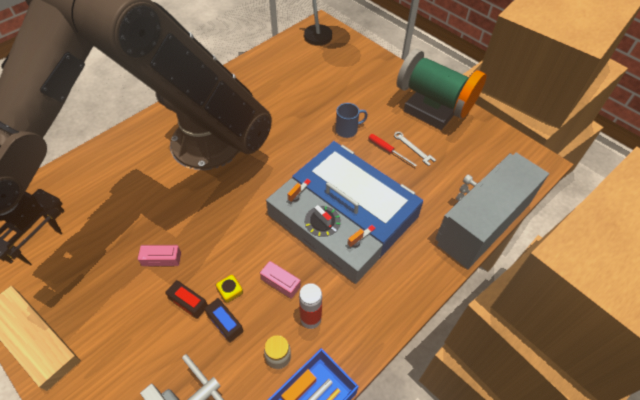

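View pics/top0.png

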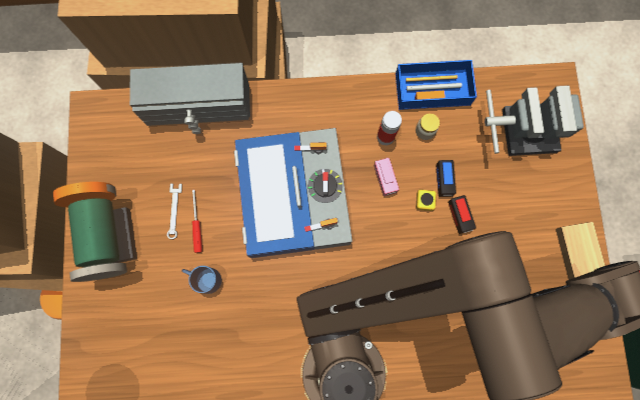

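The top view shows the strongbox around (293,193) and the dial at (325,183). The latches are at (312,147) and (322,224), the red pack at (462,214), the blue pack at (447,178), and a pink decoy at (386,176). The scene view shows a second pink decoy at (159,255). Next I'll measure by colour in both views.

```bash
cat > h.py <<'E'
from cell import *
import cv2,numpy as np
np.set_printoptions(precision=1,suppress=True)
def ray(c,uv):
    K,T=np.array(c["camera_matrix"]),np.array(c["T"])
    x,y=(uv[0]-K[0,2])/K[0,0],(uv[1]-K[1,2])/K[1,1]
    return T[:3,3],T[:3,:3]@np.array([x,y,1.])
def fray(c,uv):
    K,T=np.array(c["camera_matrix"]),np.array(c["T"])
    x,y=(uv[0]-K[0,2])/K[0,0],(uv[1]-K[1,2])/K[1,1]
    r=np.hypot(x,y); d=np.array([np.sin(r)*x/max(r,1e-9),np.sin(r)*y/max(r,1e-9),np.cos(r)])
    return T[:3,3],T[:3,:3]@d
def plane(r,z): o,d=r; return o+d*(z-o[2])/d[2]
def tri(rs):
    A=np.zeros((3,3));b=np.zeros(3)
    for o,d in rs:
        d=d/np.linalg.norm(d);P=np.eye(3)-np.outer(d,d);A+=P;b+=P@o
    p=np.linalg.solve(A,b)
    return p,[np.linalg.norm(np.cross(p-o,d/np.linalg.norm(d))) for o,d in rs]
def mask(im,lo,hi):
    h=cv2.cvtColor(im,cv2.COLOR_RGB2HSV)
    if lo[0]>hi[0]: return cv2.inRange(h,lo,(180,)+tuple(hi[1:]))|cv2.inRange(h,(0,)+tuple(lo[1:]),hi)
    return cv2.inRange(h,lo,hi)
def blobs(m,amin=15,roi=None):
    if roi is not None:
        z=np.zeros_like(m);x0,y0,x1,y1=roi;z[y0:y1,x0:x1]=m[y0:y1,x0:x1];m=z
    n,l,s,c=cv2.connectedComponentsWithStats(m)
    out=[]
    for i in range(1,n):
        if s[i,4]>=amin:
            p=cv2.findNonZero((l==i).astype(np.uint8));out.append((c[i],s[i,4],cv2.minAreaRect(p)))
    return sorted(out,key=lambda b:-b[1])
COL=dict(red=((172,150,90),(6,255,255)),blue=((103,150,90),(118,255,255)),orange=((8,170,150),(17,255,255)),yellow=((22,150,120),(32,255,255)),green=((40,120,80),(80,255,255)),pink=((160,50,120),(178,149,255)))
E
python3 - <<'E'
from h import *
for n in("scene","top"):
    im=cv2.imread(f"pics/{n}0.png")[:,:,::-1].copy()
    roi=(130,140,430,380) if n=="scene" else (225,100,500,265)
    for k in COL:
        for b in blobs(mask(im,*COL[k]),12,roi)[:9]: print(n,k,b[0],b[1],np.array(b[2][1]),round(b[2][2]))
    c=im[110:265,225:355] if n=="top" else im[135:285,260:430]
    cv2.imwrite(f"pics/{n}c.png",cv2.resize(c[:,:,::-1],None,fx=3.8,fy=3.8,interpolation=cv2.INTER_CUBIC))
a,b=[cv2.imread(f"pics/{n}c.png") for n in("top","scene")]
z=np.zeros((600,800,3),np.uint8)
a=cv2.resize(a,None,fx=600/a.shape[0]*.58,fy=600/a.shape[0]*.58)
b=cv2.resize(b,None,fx=.75,fy=.75)
z[:a.shape[0],:a.shape[1]]=a; z[:b.shape[0],a.shape[1]:a.shape[1]+b.shape[1]]=b[:, :800-a.shape[1]]
p=cv2.imread("pics/top0.png")[150:240,370:490];p=cv2.resize(p,None,fx=2.7,fy=2.7,interpolation=cv2.INTER_CUBIC);h=600-a.shape[0];z[-min(h,p.shape[0]):,:p.shape[1]]=p[:h]
p=cv2.imread("pics/scene0.png")[235:345,130:310];p=cv2.resize(p,None,fx=1.7,fy=1.7);z[-p.shape[0]:,360:360+p.shape[1]]=p
cv2.imwrite("pics/m.png",z)
E
```

```text
scene red [187.  296.5] 300 [26.2 11.7] 35
scene red [310.7 315.9] 238 [17.3 21.1] 85
scene red [383.2 144.8] 138 [24.2  7.1] 32
scene red [326.8 215.8] 38 [7.8 4.2] 45
scene red [371.4 227.8] 21 [4.2 4.2] 45
scene red [307.1 181.3] 18 [3.5 4.2] 45
scene blue [322.8 371.4] 313 [27.5 16. ] 47
scene blue [224.3 318.4] 249 [24.5 10.2] 50
scene blue [322.6 365.1] 86 [60. 29.] 0
scene orange [212.1 286.1] 22613 [181. 239.] 0
scene orange [380.6 310.7] 6485 [119.9 115.5] 6
scene orange [156.9 161.9] 1886 [48. 66.] 90
scene orange [422.8 144.4] 142 [13. 18.] 90
scene orange [355.4 235.5] 75 [ 4.6 15.8] 53
scene orange [293.7 189.7] 61 [ 3.5 14.1] 45
scene orange [389.3 143.6] 17 [12.8  1.3] 38
scene orange [403.3 146.6] 12 [7.5 3.1] 51
scene yellow [276.2 346.9] 420 [22. 22.] 90
scene yellow [229.2 288.4] 313 [21.6 21.1] 59
scene pink [280.3 278.6] 727 [40.  19.2] 33
scene pink [158.1 254.9] 726 [19.4 39.4] 88
top red [462.7 209.6] 220 [23.1  9.2] 72
top red [325.1 175.9] 36 [7. 4.] 90
top red [297.  147.5] 20 [3. 4.] 90
top red [307.3 228.1] 19 [4. 4.] 90
top blue [287.3 191.9] 1962 [114.6  62.8] 83
top blue [447.4 172.6] 193 [21.6  8.7] 86
top blue [411.7 100.3] 37 [ 1. 26.] 90
top yellow [425.7 199.8] 225 [19. 18.] 90
top pink [386.4 176.9] 138 [34.2 15.3] 73
top pink [383.6 174.8] 51 [24.2  7.8] 53
```

View pics/m.png

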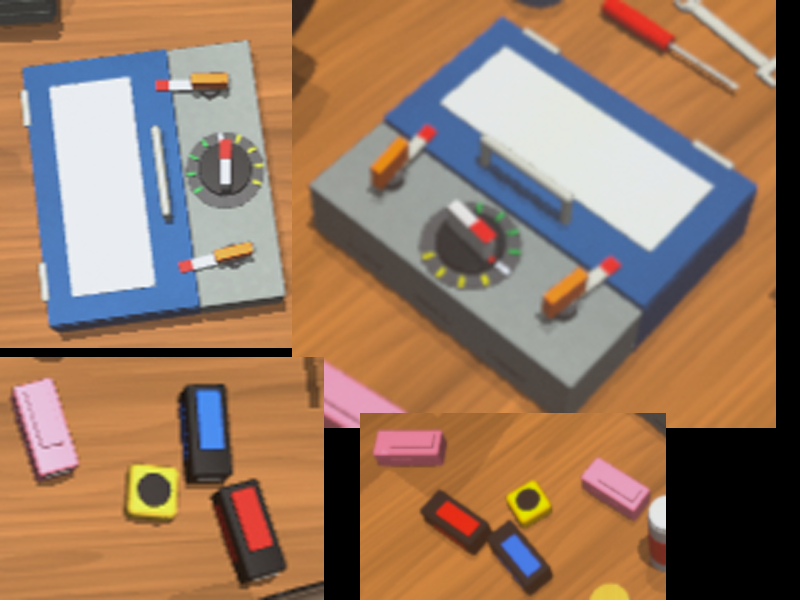

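```bash
python3 - <<'E'
from h import *
C={n:calibration(n) for n in("scene","top")};I={n:cv2.imread(f"pics/{n}0.png")[:,:,::-1].copy() for n in C}
for n,roi in(("top",(290,130,345,240)),("scene",(280,170,385,255))):
    for b in blobs(mask(I[n],(8,200,170),(22,255,255)),25,roi)[:4]: print(n,"or",b[0],b[1],np.array(b[2][0]),np.array(b[2][1]))
P={}
for n,roi in(("top",(235,140,310,250)),("scene",(305,140,415,240))):
    m=mask(I[n],(0,0,190),(180,40,255));b=blobs(m,300,roi)[0]
    q=cv2.boxPoints(b[2]);print(n,"panel",q.tolist(),b[1]);
    z=np.zeros_like(m);x0,y0,x1,y1=roi;z[y0:y1,x0:x1]=m[y0:y1,x0:x1];z=cv2.morphologyEx(z,cv2.MORPH_OPEN,np.ones((5,5)))
    c=max(cv2.findContours(z,0,2)[0],key=cv2.contourArea)
    a=cv2.approxPolyDP(c,6,True)[:,0];print(n,"poly",a.tolist());P[n]=a
    for p in a: print(plane(ray(C[n],p),93))
# triangulate pairs
T=lambda a,b:print(tri([ray(C["top"],a),ray(C["scene"],b)]))
print("tips,redbar,redrail,bluerail")
T((297,147.5),(371.4,227.8));T((307.3,228.1),(307.1,181.3));T((325.1,175.9),(326.8,215.8));T((462.7,209.6),(187,296.5));T((447.4,172.6),(224.3,318.4));T((425.7,199.8),(229.2,288.4))
for p in((335.5,128.3),(351.9,242.3)): print("deck",plane(ray(C["top"],p),85))
for b,z in(((462.7,209.6),52),((447.4,172.6),52),((325.1,175.9),131),((297,147.5),99),((307.3,228.1),99)): print(plane(ray(C["top"],b),z))
for nm,k,b in(("red","top",None),):
    for col in("red","blue"):
      for n in C:
        roi=(430,150,500,240) if n=="top" else (160,270,260,345)
        r=blobs(mask(I[n],*COL[col]),50,roi)[0][2];q=cv2.boxPoints(r);w=np.array([plane(ray(C[n],p),52)[:2] for p in q])
        d=[w[1]-w[0],w[2]-w[1]];d=max(d,key=np.linalg.norm);print(n,col,"yaw",np.degrees(np.arctan2(d[1],d[0])),np.linalg.norm(d),w.mean(0))
for n,p in(("scene",(158.1,254.9)),("scene",(280.3,278.6)),("scene",(310,290))):print("decoy",plane(ray(C[n],p),40))
E
```

```text
scene or [355.7 235.2] 50 [355.7 235.2] [ 3.2 14.8]
scene or [294.1 189.1] 44 [293.8 189.2] [ 2.8 13.4]
top panel [[245.51487731933594, 148.62098693847656], [282.08612060546875, 144.12977600097656], [293.492431640625, 237.0096893310547], [256.92120361328125, 241.5009002685547]] 3404
top poly [[282, 145], [248, 149], [257, 240], [292, 236]]
[691.9 144.6  93. ]
[685.5 249.4  93. ]
[403.6 232.2  93. ]
[409.2 128.1  93. ]
scene panel [[310.6727600097656, 173.45335388183594], [328.6058044433594, 146.84303283691406], [406.9269104003906, 199.62464904785156], [388.9938659667969, 226.23497009277344]] 2758
scene poly [[315, 168], [383, 221], [404, 203], [337, 153]]
[403.9 140.2  93. ]
[684.5 145.1  93. ]
[685.7 238.7  93. ]
[408.3 234.5  93. ]
tips,redbar,redrail,bluerail
(array([679.1,  99.1, 100.3]), [np.float64(0.40461355521286935), np.float64(0.4046135552128131)])
(array([429.1,  81.7, 100.6]), [np.float64(0.3963504998920547), np.float64(0.3963504998922194)])
(array([576.3,  19.8, 134.2]), [np.float64(0.3534977959886905), np.float64(0.35349779598871384)])
(array([ 463.3, -397.5,   54.2]), [np.float64(0.3390869383250279), np.float64(0.339086938325076)])
(array([ 582.7, -363.5,   54.3]), [np.float64(0.28100060436025504), np.float64(0.28100060436028373)])
(array([ 507.3, -294.8,   19.4]), [np.float64(0.10169609840974488), np.float64(0.1016960984098307)])
deck [738.2 -23.5  85. ]
deck [380.5 -48.3  85. ]
[ 463.9 -397.9   52. ]
[ 583.4 -363.9   52. ]
[576.9  19.5 131. ]
[679.2  98.8  99. ]
[429.1  81.4  99. ]
scene red yaw 11.917280913973432 78.7601864546758 [ 462.  -397.5]
top red yaw -168.3390033201676 70.90104519407166 [ 464.  -397.9]
scene blue yaw -1.7728517754119464 70.31041119043897 [ 581.  -363.4]
top blue yaw 177.8536962322493 69.1019972517279 [ 583.7 -363.8]
decoy [ 291.3 -380.7   40. ]
decoy [ 592.9 -177.4   40. ]
decoy [ 676.1 -141.4   40. ]
```

The top view gives the red pack (pack1) at about (463,-398) and the blue pack (pack3) at about (583,-364). The pink objects at top (386,177) and scene (159,255) are the decoys, because their bodies are pink instead of black with a coloured band. I'll move over the box to measure it up close and clear the view.

Call:
arm_command(delta_pos=[[0.05, 0.1, 0.1], [0.12, 0.22, 0.2], [0.2, 0.34, 0.3], [0.27, 0.46, 0.4], [0.34, 0.58, 0.4]], delta_rot=[[0, 0, -0.06], [0, 0, -0.12], [0, 0, -0.18], [0, 0, -0.22], [0, 0, -0.25]], claw=[0, 0, 0, 0, 0])

```text
t: 0.52
eef_pos: [274.6, -450.7, 318.2]
tcp_rot: [3.137, -0.002, -0.09]
ft_force: [0.9, 0.4, 0.6]
opening: 1.0
grip_force: 0.0
```

Call:
arm_command(delta_pos=[[0.07, 0.12, 0.02], [0.14, 0.24, 0.04], [0.21, 0.36, 0.06], [0.28, 0.48, 0.08], [0.35, 0.6, 0.1]], delta_rot=[[0, 0, 0], [0, 0, 0], [0, 0, 0], [0, 0, 0], [0, 0, 0]], claw=[0, 0, 0, 0, 0])

```text
t: 0.93
eef_pos: [361.7, -299.1, 339.8]
tcp_rot: [-3.141, 0.0, -0.086]
ft_force: [0.7, -1.3, -0.4]
opening: 1.0
grip_force: 0.0
```

Call:
arm_command(delta_pos=[[0.07, 0.12, 0.02], [0.14, 0.24, 0.04], [0.21, 0.36, 0.06], [0.28, 0.48, 0.08], [0.35, 0.6, 0.1]], delta_rot=[[0, 0, 0], [0, 0, 0], [0, 0, 0], [0, 0, 0], [0, 0, 0]], claw=[0, 0, 0, 0, 0])

```text
t: 1.35
eef_pos: [449.2, -149.1, 364.8]
tcp_rot: [3.142, 0.0, -0.086]
ft_force: [0.1, -0.6, 0.4]
opening: 1.004
grip_force: 0.0
```

Call:
arm_command(delta_pos=[[0.07, 0.12, 0], [0.14, 0.24, 0], [0.21, 0.36, 0], [0.28, 0.46, 0], [0.28, 0.46, 0]], delta_rot=[[0, 0, 0], [0, 0, 0], [0, 0, 0], [0, 0, 0], [0, 0, 0]], claw=[0, 0, 0, 0, 0])

```text
t: 1.77
eef_pos: [520.6, -32.2, 364.1]
tcp_rot: [-3.141, 0.0, -0.083]
ft_force: [0.6, 0.9, 1.0]
opening: 1.0
grip_force: 0.0
```

```bash
python3 - <<'E'
from h import *
s=state();print(s["t"],s["eef_pos"],s["tcp_rot"],s["joints"])
c=calibration("wrist");print(c)
im=read_camera("wrist");cv2.imwrite("pics/w1.png",im[:,:,::-1]);np.save("w1.npy",c["T"])
t=read_camera("top");cv2.imwrite("pics/top1.png",t[:,:,::-1])
z=read_camera("scene");cv2.imwrite("pics/scene1.png",z[:,:,::-1])
o=np.zeros((600,640,3),np.uint8);o[:400]=im;o[400:,:320]=cv2.resize(t,(320,200));o[400:,320:]=cv2.resize(z,(320,200))
cv2.imwrite("pics/m1.png",o[:,:,::-1])
E
```

```text
1.7667 [520.6 -32.2 364.1] [-3.1  0.  -0.1] [-0.2  0.2  1.6  0.   1.3  1.5]
{'camera_matrix': array([[309.7,   0. , 324.3],
       [  0. , 309.7, 198.6],
       [  0. ,   0. ,   1. ]]), 'T': array([[ -0.1,  -1. ,  -0.3, 590.9],
       [ -1. ,   0.1,   0. , -39.8],
       [ -0. ,   0.3,  -1. , 534.7],
       [  0. ,   0. ,   0. ,   1. ]])}
```

View pics/m1.png

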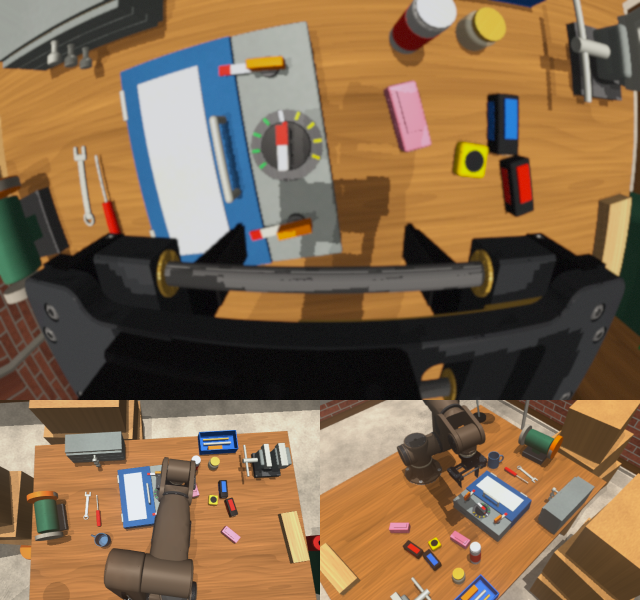

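The wrist view shows the whole box. The dial is at (282,145), the latches at (252,67) and (282,231), and the handle at (225,158). The bench holds only two packs, red and blue, plus two pink look-alikes. Next I'll fit the box pose.

```bash
python3 - <<'E'
from h import *
im=cv2.imread("pics/w1.png")[:,:,::-1].copy();c=calibration("wrist")
top=cv2.imread("pics/top0.png")[:,:,::-1].copy();ct=calibration("top")
sc=cv2.imread("pics/scene0.png")[:,:,::-1].copy();cs=calibration("scene")
B={}
for k in("red","orange"):
    m=mask(im,*COL[k]) if k=="red" else mask(im,(8,200,200),(24,255,255))
    for b in blobs(m,30,(215,45,330,245))[:4]: print(k,b[0],b[1],np.array(b[2][0]),np.array(b[2][1]),plane(fray(c,b[0]),131 if k=="orange" or b[0][1]>110 and b[0][1]<170 else 99))
# white half of dial + tongues
for b in blobs(mask(im,(0,0,190),(180,45,255)),30,(225,45,330,245))[:6]: print("white",b[0],b[1],plane(fray(c,b[0]),131))
# disc: dark ring fit
for b in blobs(mask(im,(0,0,0),(180,90,95)),300,(240,95,330,190))[:2]: print("ring",b[0],b[1],b[2][1],plane(fray(c,b[2][0]),86))
# latch red tips 3 views
print("tips 2v far",tri([fray(c,blobs(mask(im,*COL["red"]),20,(215,55,240,85))[0][0]),ray(ct,(297,147.5)),ray(cs,(371.4,227.8))]))
print("near",tri([fray(c,blobs(mask(im,*COL["red"]),20,(240,220,275,245))[0][0]),ray(ct,(307.3,228.1)),ray(cs,(307.1,181.3))]))
for r,z in((( 445,80,535,240),52),): 
    for k in("red","blue"):
        b=blobs(mask(im,*COL[k]),50,r)[0];print(k,b[0],plane(fray(c,b[0]),52))
cv2.imwrite("pics/w1c.png",cv2.resize(im[10:260,110:350],None,fx=2.4,fy=2.4,interpolation=cv2.INTER_CUBIC)[:,:,::-1])
E
```

```text
red [281.6 133.7] 234 [281.5 132.5] [21. 11.] [574.8  13.9 131. ]
red [223.7  70.2] 87 [223.5  70.5] [9. 9.] [676.4  94.2  99. ]
red [255.3 234.5] 86 [255.1 234.6] [9.  9.7] [426.6  77.1  99. ]
orange [264.2  61.8] 263 [264.1  61.8] [ 7.8 34.4] [672.6  28.1 131. ]
orange [286.2 234.4] 98 [286.7 234.3] [ 5.9 17.3] [435.5  23.6 131. ]
white [282.3 157.1] 214 [543.9  16.3 131. ]
white [238.6  68.1] 151 [669.4  63.2 131. ]
white [269.2 231.5] 128 [441.7  47.3 131. ]
white [226.5 190.7] 73 [505.5 100.  131. ]
white [225.7 225.1] 36 [455.7 110.1 131. ]
white [280.7 115.4] 35 [598.8  12.7 131. ]
ring [298.2 145.6] 856 (49.03145980834961, 22.569360733032227) [553.7  -4.4  86. ]
ring [269.  146.8] 456 (42.23957061767578, 14.30158519744873) [556.8  42.6  86. ]
tips 2v far (array([678.3,  97.9,  98.3]), [np.float64(3.649952006047711), np.float64(1.3834969015522016), np.float64(2.3993189357992613)])
near (array([428.6,  79.9, 100.9]), [np.float64(3.543411667713989), np.float64(1.464029669867064), np.float64(2.1360562499693105)])
red [523.8 183. ] [ 460.6 -403.2   52. ]
blue [510.3 118.5] [ 579.  -368.7   52. ]
```

View pics/w1c.png

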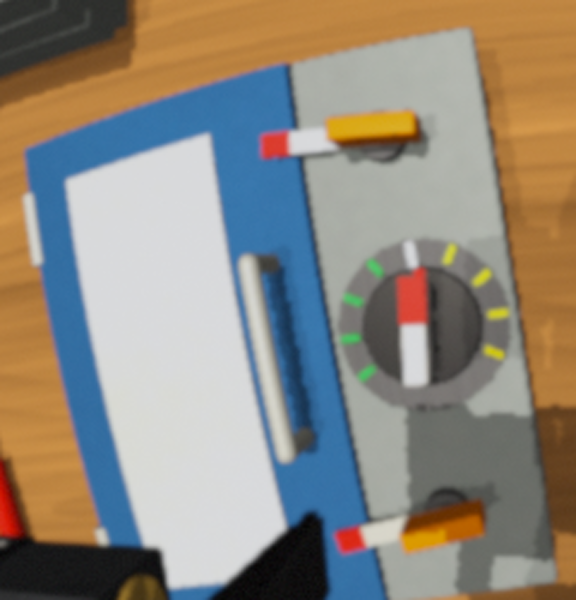

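The wrist rays sit a consistent (-3,-5) mm off the two fixed views, so I use the fixed views. Box origin is about (549.5,178.3) with yaw 3.9°. The dial is at (560,21), pointer at -0.145 rad. The near latch is at (442,19), +0.13 rad, and the far latch at (677,35), +0.12 rad. I'll grip the dial.

Call:
arm_command(delta_pos=[[0.04, 0.05, -0.12], [0.08, 0.1, -0.24], [0.12, 0.16, -0.38], [0.16, 0.214, -0.52], [0.16, 0.214, -0.64]], delta_rot=[[0, 0, 0], [0, 0, 0], [0, 0, 0], [0, 0, 0], [0, 0, 0]], claw=[0.4, 0.4, 0.4, 0.4, 0.4])

```text
t: 2.33
eef_pos: [559.1, 18.1, 202.7]
tcp_rot: [-3.141, 0.0, -0.086]
ft_force: [-0.0, 0.5, -0.4]
opening: 0.707
grip_force: 0.0
```

Call:
arm_command(delta_pos=[[0, 0, -0.1], [0, 0, -0.2], [0, 0, -0.3], [0, 0, -0.36], [0, 0, -0.4]], delta_rot=[[0, 0, 0], [0, 0, 0], [0, 0, 0], [0, 0, 0], [0, 0, 0]], claw=[0.4, 0.4, 0.4, 0.4, 0.4])

```text
t: 2.75
eef_pos: [557.8, 16.4, 103.1]
tcp_rot: [3.141, 0.002, -0.088]
ft_force: [0.1, -0.4, 0.2]
opening: 0.606
grip_force: 0.0
```

Call:
arm_command(delta_pos=[[0, 0, 0], [0, 0, 0], [0, 0, 0], [0, 0, 0], [0, 0, 0]], delta_rot=[[0, 0, 0], [0, 0, 0], [0, 0, 0], [0, 0, 0], [0, 0, 0]], claw=[0.5, 0.65, 0.8, 1, 1])

```text
t: 3.17
eef_pos: [559.1, 17.6, 105.6]
tcp_rot: [3.141, -0.002, -0.086]
ft_force: [-0.1, -0.0, -0.1]
opening: 0.306
grip_force: 0.0
```

Call:
arm_command(delta_pos=[[0, 0, 0], [0, 0, 0], [0, 0, 0], [0, 0, 0], [0, 0, 0]], delta_rot=[[0, 0, 0], [0, 0, 0], [0, 0, 0], [0, 0, 0], [0, 0, 0]], claw=[1, 1, 1, 1, 1])

```text
t: 3.58
eef_pos: [559.3, 20.3, 105.3]
tcp_rot: [-3.138, -0.002, -0.086]
ft_force: [3.1, 20.9, 3.0]
opening: 0.143
grip_force: 30.0
```

```bash
cat > st.py <<'E'
from h import *
np.set_printoptions(precision=3,suppress=True)
s=state()
for k in("t","joints","eef_pos","tcp_rot","ft_force","moment","opening","grip_force"):print(k,s[k])
E
python3 st.py; python3 -c "
from h import *
im=read_camera('wrist');cv2.imwrite('pics/w2.png',im[:,:,::-1])"
```

```text
t 3.5833
joints [-0.083  0.535  1.834  0.005  0.771  1.57 ]
eef_pos [559.321  20.339 105.275]
tcp_rot [-3.138 -0.002 -0.086]
ft_force [ 3.074 20.898  2.952]
moment [ 3.687 -0.462 -0.065]
opening 0.14269321385956385
grip_force 29.99952256679535
```

View pics/w2.png

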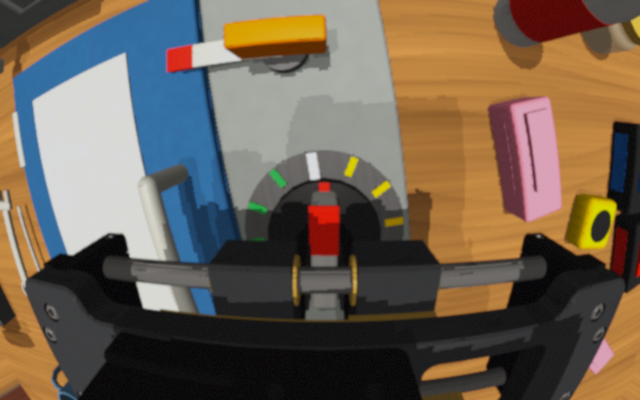

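The wrist view shows the bar gripped, with the red pointer at (323,230) just right of the white tick at (313,165). I'll turn left to second green.

Call:
arm_command(delta_pos=[[0.004, 0.012, 0], [0.004, 0.012, 0], [0.004, 0.012, 0], [0.004, 0.012, 0], [0.004, 0.012, 0]], delta_rot=[[0, 0, 0.06], [0, 0, 0.13], [0, 0, 0.2], [0, 0, 0.27], [0, 0, 0.34]], claw=[1, 1, 1, 1, 1])

```text
t: 4.05
eef_pos: [559.3, 20.9, 105.2]
tcp_rot: [-3.141, 0.0, 0.454]
ft_force: [-5.0, 0.6, 6.1]
opening: 0.146
grip_force: 30.0
```

Call:
arm_command(delta_pos=[[0, 0, 0], [0, 0, 0], [0, 0, 0], [0, 0, 0], [0, 0, 0]], delta_rot=[[0, 0, 0.07], [0, 0, 0.14], [0, 0, 0.21], [0, 0, 0.28], [0, 0, 0.35]], claw=[1, 1, 1, 1, 1])

```text
t: 4.47
eef_pos: [559.2, 21.1, 105.3]
tcp_rot: [-3.141, 0.0, 1.003]
ft_force: [-4.7, 2.0, 6.7]
opening: 0.148
grip_force: 30.0
```

Call:
arm_command(delta_pos=[[0, 0, 0], [0, 0, 0], [0, 0, 0], [0, 0, 0], [0, 0, 0]], delta_rot=[[0, 0, 0.04], [0, 0, 0.07], [0, 0, 0.074], [0, 0, 0.074], [0, 0, 0.074]], claw=[1, 1, 1, 1, 1])

```text
t: 4.88
eef_pos: [559.1, 21.1, 105.2]
tcp_rot: [-3.141, 0.0, 1.115]
ft_force: [-5.2, 2.1, 6.8]
opening: 0.146
grip_force: 30.0
```

```bash
python3 st.py; python3 -c "
from h import *
im=read_camera('wrist')
cv2.imwrite('pics/w3.png',cv2.resize(im[120:300,200:440],None,fx=2.5,fy=2.5,interpolation=cv2.INTER_CUBIC)[:,:,::-1])"
```

```text
t 4.8833
joints [-0.08   0.536  1.832  0.     0.774  0.375]
eef_pos [559.116  21.136 105.235]
tcp_rot [-3.141  0.     1.115]
ft_force [-5.23   2.109  6.792]
moment [0.494 0.801 0.153]
opening 0.1459914463644587
grip_force 29.998428225517273
```

View pics/w3.png

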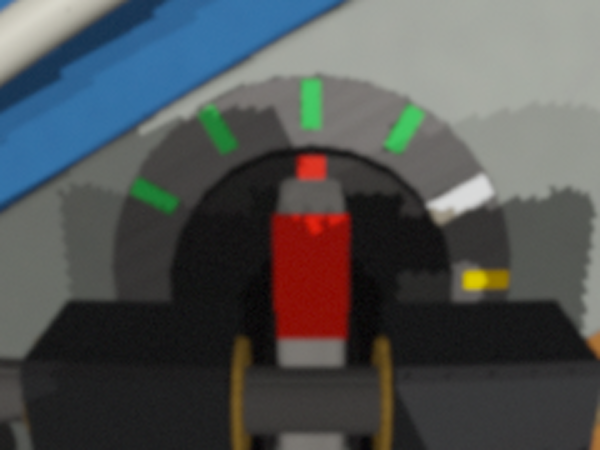

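The pointer at (312,167) sits on the second green tick at (311,103). I'll pause there, then turn right to between ticks (-0.26) and regrip half a turn round because of the wrist range.

Call:
arm_command(delta_pos=[[0, 0, 0], [0, 0, 0], [0, 0, 0], [0, 0, 0], [0, 0, 0]], delta_rot=[[0, 0, 0], [0, 0, 0], [0, 0, 0], [0, 0, 0], [0, 0, 0]], claw=[1, 1, 1, 1, 1])

```text
t: 5.35
eef_pos: [559.1, 21.1, 105.2]
tcp_rot: [-3.141, 0.0, 1.115]
ft_force: [-4.8, 3.1, 7.5]
opening: 0.147
grip_force: 30.0
```

Call:
arm_command(delta_pos=[[0, 0, 0], [0, 0, 0], [0, 0, 0], [0, 0, 0], [0, 0, 0]], delta_rot=[[0, 0, 0], [0, 0, 0], [0, 0, 0], [0, 0, 0], [0, 0, 0]], claw=[1, 1, 1, 1, 1])

```text
t: 5.77
eef_pos: [559.1, 21.1, 105.2]
tcp_rot: [-3.141, 0.0, 1.115]
ft_force: [-4.6, 2.4, 7.3]
opening: 0.147
grip_force: 30.0
```

Call:
arm_command(delta_pos=[[0, 0, 0], [0, 0, 0], [0, 0, 0], [0, 0, 0], [0, 0, 0]], delta_rot=[[0, 0, 0], [0, 0, 0], [0, 0, 0], [0, 0, 0], [0, 0, 0]], claw=[1, 1, 1, 1, 1])

```text
t: 6.18
eef_pos: [559.1, 21.1, 105.3]
tcp_rot: [-3.141, 0.0, 1.115]
ft_force: [-5.6, 2.4, 6.8]
opening: 0.144
grip_force: 30.0
```

Call:
arm_command(delta_pos=[[0, 0, 0], [0, 0, 0], [0, 0, 0], [0, 0, 0], [0, 0, 0]], delta_rot=[[0, 0, -0.05], [0, 0, -0.12], [0, 0, -0.19], [0, 0, -0.26], [0, 0, -0.33]], claw=[1, 1, 1, 1, 1])

```text
t: 6.6
eef_pos: [559.3, 20.9, 105.2]
tcp_rot: [-3.141, 0.0, 0.591]
ft_force: [-5.0, 0.9, 6.3]
opening: 0.146
grip_force: 30.0
```

Call:
arm_command(delta_pos=[[0, 0, 0], [0, 0, 0], [0, 0, 0], [0, 0, 0], [0, 0, 0]], delta_rot=[[0, 0, -0.07], [0, 0, -0.14], [0, 0, -0.21], [0, 0, -0.28], [0, 0, -0.35]], claw=[1, 1, 1, 1, 1])

```text
t: 7.02
eef_pos: [559.4, 20.7, 105.2]
tcp_rot: [3.141, 0.001, 0.041]
ft_force: [-3.3, -0.8, 6.3]
opening: 0.145
grip_force: 30.0
```

Call:
arm_command(delta_pos=[[0, 0, 0], [0, 0, 0], [0, 0, 0], [0, 0, 0], [0, 0, 0]], delta_rot=[[0, 0, -0.07], [0, 0, -0.12], [0, 0, -0.152], [0, 0, -0.152], [0, 0, -0.152]], claw=[1, 1, 1, 1, 0.6])

```text
t: 7.43
eef_pos: [559.7, 20.7, 105.1]
tcp_rot: [3.141, -0.0, -0.193]
ft_force: [-0.0, 1.0, 0.0]
opening: 0.175
grip_force: 0.0
```

Call:
arm_command(delta_pos=[[0, 0, 0], [0, 0, 0], [0, 0, 0.02], [0, 0, 0.1], [0, 0, 0.18]], delta_rot=[[0, 0, 0], [0, 0, 0], [0, 0, 0], [0, 0, 0], [0, 0, 0]], claw=[0.5, 0.4, 0.4, 0.4, 0.4])

```text
t: 7.85
eef_pos: [559.4, 20.7, 149.8]
tcp_rot: [3.141, 0.002, -0.193]
ft_force: [0.8, 0.9, 0.3]
opening: 0.507
grip_force: 0.0
```

Call:
arm_command(delta_pos=[[0, 0, 0], [0, 0, 0], [0, 0, 0], [0, 0, 0], [0, 0, 0]], delta_rot=[[0, 0, 0.07], [0, 0, 0.15], [0, 0, 0.23], [0, 0, 0.31], [0, 0, 0.38]], claw=[0.4, 0.4, 0.4, 0.4, 0.4])

```text
t: 8.27
eef_pos: [559.8, 20.7, 150.0]
tcp_rot: [3.141, -0.0, 0.411]
ft_force: [0.9, 0.4, 0.4]
opening: 0.602
grip_force: 0.0
```

Call:
arm_command(delta_pos=[[0, 0, 0], [0, 0, 0], [0, 0, 0], [0, 0, 0], [0, 0, 0]], delta_rot=[[0, 0, 0.07], [0, 0, 0.15], [0, 0, 0.23], [0, 0, 0.31], [0, 0, 0.38]], claw=[0.4, 0.4, 0.4, 0.4, 0.4])

```text
t: 8.68
eef_pos: [559.9, 20.7, 150.0]
tcp_rot: [3.141, -0.0, 1.008]
ft_force: [0.0, -0.9, 0.0]
opening: 0.603
grip_force: 0.0
```

Call:
arm_command(delta_pos=[[0, 0, 0], [0, 0, 0], [0, 0, 0], [0, 0, 0], [0, 0, 0]], delta_rot=[[0, 0, 0.07], [0, 0, 0.15], [0, 0, 0.23], [0, 0, 0.31], [0, 0, 0.38]], claw=[0.4, 0.4, 0.4, 0.4, 0.4])

```text
t: 9.1
eef_pos: [559.9, 20.7, 150.0]
tcp_rot: [3.141, -0.0, 1.604]
ft_force: [0.8, -0.3, -0.1]
opening: 0.601
grip_force: 0.0
```

Call:
arm_command(delta_pos=[[0, 0, 0], [0, 0, 0], [0, 0, 0], [0, 0, 0], [0, 0, 0]], delta_rot=[[0, 0, 0.07], [0, 0, 0.15], [0, 0, 0.23], [0, 0, 0.31], [0, 0, 0.38]], claw=[0.4, 0.4, 0.4, 0.4, 0.4])

```text
t: 9.52
eef_pos: [559.8, 20.7, 149.9]
tcp_rot: [3.141, 0.0, 2.201]
ft_force: [-0.1, -0.2, -0.7]
opening: 0.601
grip_force: 0.0
```

Call:
arm_command(delta_pos=[[0, 0, 0], [0, 0, 0], [0, 0, 0], [0, 0, 0], [0, 0, 0]], delta_rot=[[0, 0, 0.07], [0, 0, 0.15], [0, 0, 0.23], [0, 0, 0.31], [0, 0, 0.38]], claw=[0.4, 0.4, 0.4, 0.4, 0.4])

```text
t: 9.93
eef_pos: [559.9, 20.7, 150.0]
tcp_rot: [3.141, 0.0, 2.798]
ft_force: [0.1, 0.4, 0.4]
opening: 0.6
grip_force: 0.0
```

Call:
arm_command(delta_pos=[[0, 0, 0], [0, 0, -0.02], [0, 0, -0.08], [0, 0, -0.14], [0, 0, -0.18]], delta_rot=[[0, 0, 0.06], [0, 0, 0.1], [0, 0, 0.1], [0, 0, 0.1], [0, 0, 0.1]], claw=[0.4, 0.4, 0.4, 0.4, 0.4])

```text
t: 10.35
eef_pos: [559.6, 20.7, 103.9]
tcp_rot: [3.142, -0.0, 2.949]
ft_force: [0.7, 0.5, 0.6]
opening: 0.599
grip_force: 0.0
```

```bash
python3 st.py
```

```text
t 10.35
joints [-0.081  0.538  1.833  0.     0.771 -1.459]
eef_pos [559.594  20.739 103.901]
tcp_rot [ 3.142 -0.     2.949]
ft_force [0.709 0.504 0.638]
moment [ 0.088 -0.208 -0.01 ]
opening 0.5988675939636281
grip_force 0.0
```

Call:
arm_command(delta_pos=[[0, 0, 0], [0, 0, 0], [0, 0, 0], [0, 0, 0], [0, 0, 0]], delta_rot=[[0, 0, 0], [0, 0, 0], [0, 0, 0], [0, 0, 0], [0, 0, 0]], claw=[1, 1, 1, 1, 1])

```text
t: 10.77
eef_pos: [560.1, 20.7, 105.3]
tcp_rot: [3.141, 0.001, 2.949]
ft_force: [0.2, -0.7, -0.1]
opening: 0.304
grip_force: 0.0
```

Call:
arm_command(delta_pos=[[0, 0, 0], [0, 0, 0], [0, 0, 0], [0, 0, 0], [0, 0, 0]], delta_rot=[[0, 0, 0], [0, 0, -0.05], [0, 0, -0.12], [0, 0, -0.19], [0, 0, -0.26]], claw=[1, 1, 1, 1, 1])

```text
t: 11.18
eef_pos: [559.6, 20.2, 105.0]
tcp_rot: [-3.141, 0.0, 2.535]
ft_force: [-2.5, -3.8, 1.8]
opening: 0.148
grip_force: 29.9
```

Call:
arm_command(delta_pos=[[0, 0, 0], [0, 0, 0], [0, 0, 0], [0, 0, 0], [0, 0, 0]], delta_rot=[[0, 0, -0.07], [0, 0, -0.14], [0, 0, -0.21], [0, 0, -0.28], [0, 0, -0.35]], claw=[1, 1, 1, 1, 1])

```text
t: 11.6
eef_pos: [559.2, 19.9, 105.0]
tcp_rot: [-3.14, 0.001, 1.986]
ft_force: [-4.0, -6.2, 3.0]
opening: 0.141
grip_force: 29.9
```

Call:
arm_command(delta_pos=[[0, 0, 0], [0, 0, 0], [0, 0, 0], [0, 0, 0], [0, 0, 0]], delta_rot=[[0, 0, -0.07], [0, 0, -0.14], [0, 0, -0.2], [0, 0, -0.224], [0, 0, -0.224]], claw=[1, 1, 1, 1, 1])

```text
t: 12.02
eef_pos: [558.9, 19.9, 105.0]
tcp_rot: [-3.14, 0.001, 1.636]
ft_force: [-5.9, -5.5, 3.8]
opening: 0.148
grip_force: 30.0
```

```bash
python3 st.py; python3 -c "
from h import *
im=read_camera('wrist')
cv2.imwrite('pics/w4.png',cv2.resize(im[120:300,200:440],None,fx=2.5,fy=2.5,interpolation=cv2.INTER_CUBIC)[:,:,::-1])"
```

```text
t 12.0167
joints [-0.082  0.536  1.833 -0.002  0.774 -0.146]
eef_pos [558.919  19.933 104.977]
tcp_rot [-3.14   0.001  1.636]
ft_force [-5.884 -5.464  3.829]
moment [-1.202  0.775 -0.053]
opening 0.14839454278482633
grip_force 29.995304346084595
```

View pics/w4.png

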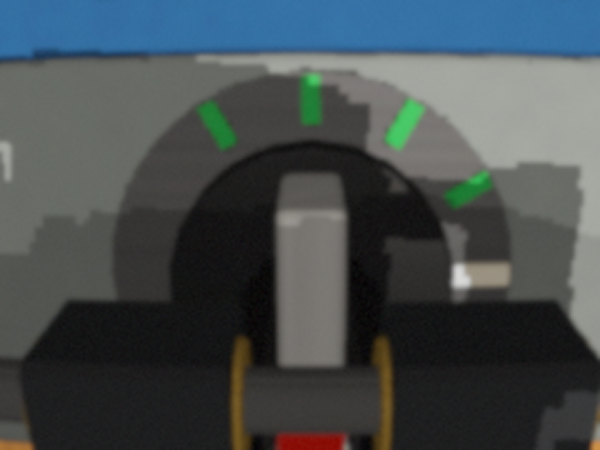

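The white tail points exactly at the third green tick (311,100), so the pointer is on the third yellow. I'll pause, then turn left to first green.

Call:
arm_command(delta_pos=[[0, 0, 0], [0, 0, 0], [0, 0, 0], [0, 0, 0], [0, 0, 0]], delta_rot=[[0, 0, 0], [0, 0, 0], [0, 0, 0], [0, 0, 0], [0, 0, 0]], claw=[1, 1, 1, 1, 1])

```text
t: 12.48
eef_pos: [558.9, 19.9, 105.0]
tcp_rot: [-3.14, 0.001, 1.639]
ft_force: [-5.1, -6.6, 3.5]
opening: 0.147
grip_force: 30.0
```

Call:
arm_command(delta_pos=[[0, 0, 0], [0, 0, 0], [0, 0, 0], [0, 0, 0], [0, 0, 0]], delta_rot=[[0, 0, 0], [0, 0, 0], [0, 0, 0], [0, 0, 0], [0, 0, 0]], claw=[1, 1, 1, 1, 1])

```text
t: 12.9
eef_pos: [558.9, 19.9, 105.0]
tcp_rot: [-3.14, 0.001, 1.639]
ft_force: [-6.0, -6.3, 4.4]
opening: 0.148
grip_force: 30.0
```

Call:
arm_command(delta_pos=[[0, 0, 0], [0, 0, 0], [0, 0, 0], [0, 0, 0], [0, 0, 0]], delta_rot=[[0, 0, 0], [0, 0, 0], [0, 0, 0], [0, 0, 0], [0, 0, 0]], claw=[1, 1, 1, 1, 1])

```text
t: 13.32
eef_pos: [558.9, 19.9, 105.0]
tcp_rot: [-3.14, 0.001, 1.639]
ft_force: [-4.9, -6.3, 4.2]
opening: 0.143
grip_force: 30.0
```

Call:
arm_command(delta_pos=[[0, 0, 0], [0, 0, 0], [0, 0, 0], [0, 0, 0], [0, 0, 0]], delta_rot=[[0, 0, 0.05], [0, 0, 0.12], [0, 0, 0.19], [0, 0, 0.26], [0, 0, 0.33]], claw=[1, 1, 1, 1, 1])

```text
t: 13.73
eef_pos: [559.3, 20.1, 105.0]
tcp_rot: [-3.141, 0.0, 2.163]
ft_force: [-3.3, -3.6, 2.1]
opening: 0.147
grip_force: 30.0
```

Call:
arm_command(delta_pos=[[0, 0, 0], [0, 0, 0], [0, 0, 0], [0, 0, 0], [0, 0, 0]], delta_rot=[[0, 0, 0.07], [0, 0, 0.14], [0, 0, 0.21], [0, 0, 0.28], [0, 0, 0.35]], claw=[1, 1, 1, 1, 1])

```text
t: 14.15
eef_pos: [559.6, 20.4, 105.0]
tcp_rot: [-3.141, 0.0, 2.712]
ft_force: [-1.7, -2.0, 1.1]
opening: 0.146
grip_force: 30.0
```

Call:
arm_command(delta_pos=[[0, 0, 0], [0, 0, 0], [0, 0, 0], [0, 0, 0], [0, 0, 0]], delta_rot=[[0, 0, 0.07], [0, 0, 0.14], [0, 0, 0.21], [0, 0, 0.28], [0, 0, 0.35]], claw=[1, 1, 1, 1, 1])

```text
t: 14.57
eef_pos: [559.6, 20.8, 105.0]
tcp_rot: [3.141, 0.0, -3.021]
ft_force: [-1.1, 1.7, 1.6]
opening: 0.147
grip_force: 30.0
```

Call:
arm_command(delta_pos=[[0, 0, 0], [0, 0, 0], [0, 0, 0], [0, 0, 0], [0, 0, 0]], delta_rot=[[0, 0, 0.07], [0, 0, 0.14], [0, 0, 0.21], [0, 0, 0.27], [0, 0, 0.302]], claw=[1, 1, 1, 1, 1])

```text
t: 14.98
eef_pos: [559.5, 21.1, 105.0]
tcp_rot: [3.141, 0.0, -2.547]
ft_force: [-1.8, 3.3, 0.8]
opening: 0.147
grip_force: 30.0
```

Call:
arm_command(delta_pos=[[0, 0, 0], [0, 0, 0], [0, 0, 0], [0, 0, 0], [0, 0, 0]], delta_rot=[[0, 0, 0], [0, 0, 0], [0, 0, 0], [0, 0, 0], [0, 0, 0]], claw=[1, 1, 1, 1, 1])

```text
t: 15.4
eef_pos: [559.5, 21.1, 105.0]
tcp_rot: [3.141, -0.0, -2.554]
ft_force: [-3.8, 4.8, 3.6]
opening: 0.142
grip_force: 30.0
```

```bash
python3 st.py; python3 -c "
from h import *
im=read_camera('wrist')
cv2.imwrite('pics/w5.png',cv2.resize(im[120:300,200:440],None,fx=2.5,fy=2.5,interpolation=cv2.INTER_CUBIC)[:,:,::-1])"
```

```text
t 15.4
joints [-0.081  0.536  1.832  0.001  0.774 -2.239]
eef_pos [559.512  21.058 104.96 ]
tcp_rot [ 3.141 -0.    -2.554]
ft_force [-3.752  4.848  3.618]
moment [0.994 0.386 0.018]
opening 0.14221449306786776
grip_force 29.982233941555023
```

View pics/w5.png

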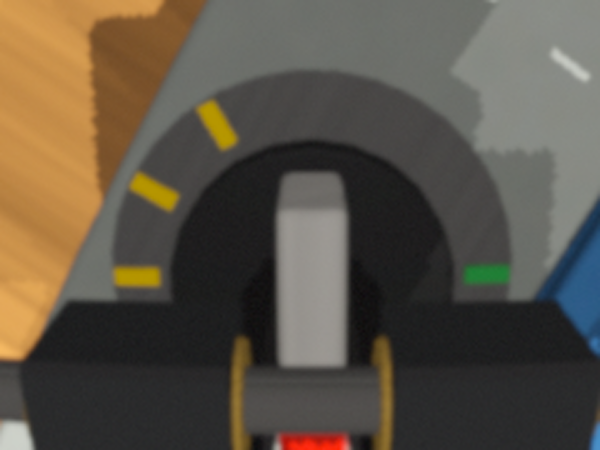

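The tail is 30° past the fourth yellow at (217,125) and 90° from the fourth green at (487,273), so the pointer is on the first green. I'll finish the pause, release, and go to the near latch.

Call:
arm_command(delta_pos=[[0, 0, 0], [0, 0, 0], [0, 0, 0], [0, 0, 0], [0, 0, 0]], delta_rot=[[0, 0, 0], [0, 0, 0], [0, 0, 0], [0, 0, 0], [0, 0, 0]], claw=[1, 1, 1, 1, 1])

```text
t: 15.87
eef_pos: [559.5, 21.1, 105.0]
tcp_rot: [3.141, 0.0, -2.554]
ft_force: [-3.1, 4.6, 3.9]
opening: 0.143
grip_force: 30.0
```

Call:
arm_command(delta_pos=[[0, 0, 0], [0, 0, 0], [0, 0, 0], [0, 0, 0], [0, 0, 0]], delta_rot=[[0, 0, 0], [0, 0, 0], [0, 0, 0], [0, 0, 0], [0, 0, 0]], claw=[1, 1, 1, 0.5, 0.4])

```text
t: 16.28
eef_pos: [560.0, 20.5, 104.8]
tcp_rot: [-3.141, 0.0, -2.553]
ft_force: [-0.7, -0.7, -0.2]
opening: 0.232
grip_force: 0.0
```

Call:
arm_command(delta_pos=[[0, 0, 0], [0, 0, 0], [0, 0, 0.08], [0, 0, 0.18], [0, 0, 0.26]], delta_rot=[[0, 0, 0], [0, 0, 0], [0, 0, 0], [0, 0, 0], [0, 0, 0]], claw=[0.4, 0.4, 0.4, 0.4, 0.4])

```text
t: 16.7
eef_pos: [559.9, 20.5, 170.7]
tcp_rot: [3.142, -0.0, -2.553]
ft_force: [-0.6, -0.4, 0.6]
opening: 0.567
grip_force: 0.0
```

Call:
arm_command(delta_pos=[[-0.03, 0, 0], [-0.06, 0, 0], [-0.1, 0, 0], [-0.13, 0, 0], [-0.16, 0, 0]], delta_rot=[[0, 0, -0.07], [0, 0, -0.14], [0, 0, -0.21], [0, 0, -0.28], [0, 0, -0.35]], claw=[0.4, 0.4, 0.4, 0.4, 0.4])

```text
t: 17.12
eef_pos: [519.4, 20.5, 169.7]
tcp_rot: [-3.142, 0.0, -3.108]
ft_force: [-0.7, 1.2, -0.5]
opening: 0.598
grip_force: 0.0
```

Call:
arm_command(delta_pos=[[-0.03, 0, 0], [-0.06, 0, 0], [-0.1, 0, 0], [-0.13, 0, 0], [-0.16, 0, 0]], delta_rot=[[0, 0, -0.07], [0, 0, -0.14], [0, 0, -0.21], [0, 0, -0.28], [0, 0, -0.35]], claw=[0.4, 0.4, 0.4, 0.4, 0.4])

```text
t: 17.53
eef_pos: [479.4, 20.6, 169.7]
tcp_rot: [3.142, 0.0, 2.626]
ft_force: [0.4, 0.2, 0.3]
opening: 0.599
grip_force: 0.0
```

Call:
arm_command(delta_pos=[[-0.03, 0, 0], [-0.06, 0, 0], [-0.1, -0.01, 0], [-0.13, -0.01, 0], [-0.153, -0.011, 0]], delta_rot=[[0, 0, -0.07], [0, 0, -0.14], [0, 0, -0.21], [0, 0, -0.28], [0, 0, -0.35]], claw=[0.4, 0.4, 0.4, 0.4, 0.4])

```text
t: 17.95
eef_pos: [440.9, 17.8, 169.7]
tcp_rot: [3.142, 0.0, 2.076]
ft_force: [0.5, 0.4, 0.1]
opening: 0.599
grip_force: 0.0
```

Call:
arm_command(delta_pos=[[0, 0, 0], [0, 0, 0], [0, 0, 0], [0, 0, 0], [0, 0, 0]], delta_rot=[[0, 0, -0.07], [0, 0, -0.14], [0, 0, -0.195], [0, 0, -0.195], [0, 0, -0.195]], claw=[0.4, 0.4, 0.4, 0.4, 0.4])

```text
t: 18.37
eef_pos: [441.6, 17.8, 169.7]
tcp_rot: [3.141, 0.0, 1.778]
ft_force: [0.2, -0.3, -1.0]
opening: 0.599
grip_force: 0.0
```

```bash
python3 st.py; python3 -c "
from h import *
a=read_camera('wrist');b=read_camera('top')
o=np.zeros((600,640,3),np.uint8);o[:400]=a;o[400:,:320]=cv2.resize(b[120:245,180:380],(320,200))
o[400:,320:]=cv2.resize(read_camera('scene')[130:290,240:440],(320,200))
cv2.imwrite('pics/w6.png',o[:,:,::-1])"
```

```text
t 18.3667
joints [-0.109  0.296  2.043 -0.     0.803 -0.316]
eef_pos [441.561  17.843 169.68 ]
tcp_rot [3.141 0.    1.778]
ft_force [ 0.236 -0.31  -0.974]
moment [-0.011 -0.189 -0.024]
opening 0.5993857137918974
grip_force 0.0
```

View pics/w6.png

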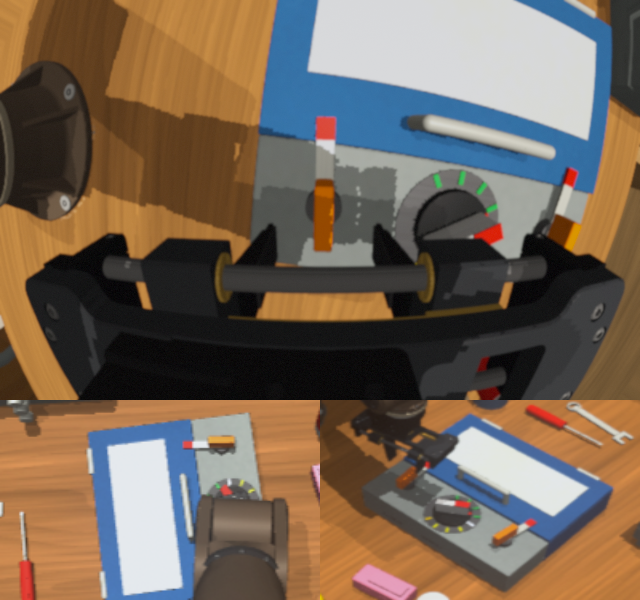

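The gripper is lined up on the near latch: the wing at (324,215) is vertical and centred between the fingers. I'll descend, turn it to released, then go to the far latch.

Call:
arm_command(delta_pos=[[0, 0, -0.06], [0, 0, -0.12], [0, 0, -0.18], [0, 0, -0.24], [0, 0, -0.264]], delta_rot=[[0, 0, 0], [0, 0, 0], [0, 0, 0], [0, 0, 0], [0, 0, 0]], claw=[0.4, 0.4, 0.4, 0.4, 0.4])

```text
t: 18.93
eef_pos: [441.0, 17.9, 102.2]
tcp_rot: [-3.14, -0.001, 1.777]
ft_force: [0.5, 0.5, -0.1]
opening: 0.595
grip_force: 0.0
```

Call:
arm_command(delta_pos=[[0, 0, 0], [0, 0, 0], [0, 0, 0], [0, 0, 0], [0, 0, 0]], delta_rot=[[0, 0, 0], [0, 0, 0], [0, 0, 0], [0, 0, 0], [0, 0, 0]], claw=[1, 1, 1, 1, 1])

```text
t: 19.35
eef_pos: [441.8, 17.9, 104.3]
tcp_rot: [3.14, 0.0, 1.776]
ft_force: [-0.3, 0.4, -0.5]
opening: 0.304
grip_force: 0.0
```

Call:
arm_command(delta_pos=[[0, 0, 0], [0, 0, 0], [0, 0, 0], [0, 0, 0], [0, 0, 0]], delta_rot=[[0, 0, 0], [0, 0, 0], [0, 0, 0.04], [0, 0, 0.1], [0, 0, 0.17]], claw=[1, 1, 1, 1, 1])

```text
t: 19.77
eef_pos: [440.9, 17.8, 103.9]
tcp_rot: [-3.141, -0.0, 2.047]
ft_force: [-4.1, -2.1, 6.7]
opening: 0.149
grip_force: 30.0
```

Call:
arm_command(delta_pos=[[0, 0, 0], [0, 0, 0], [0, 0, 0], [0, 0, 0], [0, 0, 0]], delta_rot=[[0, 0, 0.07], [0, 0, 0.14], [0, 0, 0.21], [0, 0, 0.28], [0, 0, 0.35]], claw=[1, 1, 1, 1, 1])

```text
t: 20.18
eef_pos: [440.9, 17.8, 103.9]
tcp_rot: [-3.141, -0.001, 2.598]
ft_force: [-3.6, -2.0, 5.8]
opening: 0.148
grip_force: 30.0
```

Call:
arm_command(delta_pos=[[0, 0, 0], [0, 0, 0], [0, 0, 0], [0, 0, 0], [0, 0, 0]], delta_rot=[[0, 0, 0.07], [0, 0, 0.14], [0, 0, 0.21], [0, 0, 0.28], [0, 0, 0.35]], claw=[1, 1, 1, 1, 1])

```text
t: 20.6
eef_pos: [440.9, 17.9, 103.9]
tcp_rot: [3.142, -0.001, -3.136]
ft_force: [-3.3, -1.3, 5.5]
opening: 0.147
grip_force: 30.0
```

Call:
arm_command(delta_pos=[[0, 0, 0], [0, 0, 0], [0, 0, 0], [0, 0, 0], [0, 0, 0]], delta_rot=[[0, 0, 0.041], [0, 0, 0.041], [0, 0, 0.041], [0, 0, 0.041], [0, 0, 0.041]], claw=[1, 1, 1, 1, 0.5])

```text
t: 21.02
eef_pos: [441.4, 17.9, 103.8]
tcp_rot: [3.142, -0.0, -3.077]
ft_force: [-0.3, -0.2, 0.3]
opening: 0.178
grip_force: 0.0
```

Call:
arm_command(delta_pos=[[0, 0, 0], [0, 0, 0], [0, 0, 0.08], [0, 0, 0.18], [0, 0, 0.264]], delta_rot=[[0, 0, 0], [0, 0, 0], [0, 0, 0], [0, 0, 0], [0, 0, 0]], claw=[0.4, 0.4, 0.4, 0.4, 0.4])

```text
t: 21.43
eef_pos: [441.5, 18.0, 170.6]
tcp_rot: [3.141, -0.001, -3.077]
ft_force: [0.6, 0.4, -0.0]
opening: 0.508
grip_force: 0.0
```

Call:
arm_command(delta_pos=[[0.04, 0, 0], [0.08, 0, 0], [0.13, 0, 0], [0.18, 0, 0], [0.235, 0.01, 0]], delta_rot=[[0, 0, -0.06], [0, 0, -0.12], [0, 0, -0.18], [0, 0, -0.23], [0, 0, -0.27]], claw=[0.4, 0.4, 0.4, 0.4, 0.4])

```text
t: 21.85
eef_pos: [500.8, 20.3, 169.7]
tcp_rot: [3.141, 0.0, 2.778]
ft_force: [0.3, -0.1, -0.4]
opening: 0.601
grip_force: 0.0
```

Call:
arm_command(delta_pos=[[0.05, 0, 0], [0.1, 0.01, 0], [0.15, 0.01, 0], [0.2, 0.02, 0], [0.235, 0.02, 0]], delta_rot=[[0, 0, -0.06], [0, 0, -0.12], [0, 0, -0.18], [0, 0, -0.23], [0, 0, -0.27]], claw=[0.4, 0.4, 0.4, 0.4, 0.4])

```text
t: 22.27
eef_pos: [560.0, 25.7, 169.5]
tcp_rot: [3.141, 0.0, 2.354]
ft_force: [0.1, 0.2, -0.1]
opening: 0.596
grip_force: 0.0
```

Call:
arm_command(delta_pos=[[0.05, 0, 0], [0.1, 0.01, 0], [0.15, 0.01, 0], [0.2, 0.02, 0], [0.235, 0.02, 0]], delta_rot=[[0, 0, -0.06], [0, 0, -0.12], [0, 0, -0.18], [0, 0, -0.23], [0, 0, -0.27]], claw=[0.4, 0.4, 0.4, 0.4, 0.4])

```text
t: 22.68
eef_pos: [618.7, 30.7, 169.4]
tcp_rot: [3.141, -0.0, 1.93]
ft_force: [-0.3, 0.1, -1.0]
opening: 0.596
grip_force: 0.0
```

Call:
arm_command(delta_pos=[[0.05, 0, 0], [0.1, 0.01, 0], [0.15, 0.01, 0], [0.2, 0.014, 0], [0.236, 0.014, 0]], delta_rot=[[0, 0, -0.06], [0, 0, -0.12], [0, 0, -0.18], [0, 0, -0.23], [0, 0, -0.266]], claw=[0.4, 0.4, 0.4, 0.4, 0.4])

```text
t: 23.1
eef_pos: [677.6, 34.1, 169.3]
tcp_rot: [3.142, -0.0, 1.512]
ft_force: [-0.4, -0.5, -0.2]
opening: 0.602
grip_force: 0.0
```

```bash
python3 st.py; python3 -c "
from h import *
a=read_camera('wrist');b=read_camera('top')
o=np.zeros((600,640,3),np.uint8);o[:400]=a;o[400:,:320]=cv2.resize(b[120:245,180:380],(320,200))
o[400:,320:]=cv2.resize(read_camera('scene')[130:290,240:440],(320,200))
cv2.imwrite('pics/w7.png',o[:,:,::-1])"
```

```text
t 23.1
joints [-0.047  0.61   1.465  0.     1.066  0.012]
eef_pos [677.647  34.091 169.318]
tcp_rot [ 3.142 -0.     1.512]
ft_force [-0.404 -0.465 -0.175]
moment [-0.021 -0.145 -0.033]
opening 0.6018359833954535
grip_force 0.0
```

View pics/w7.png

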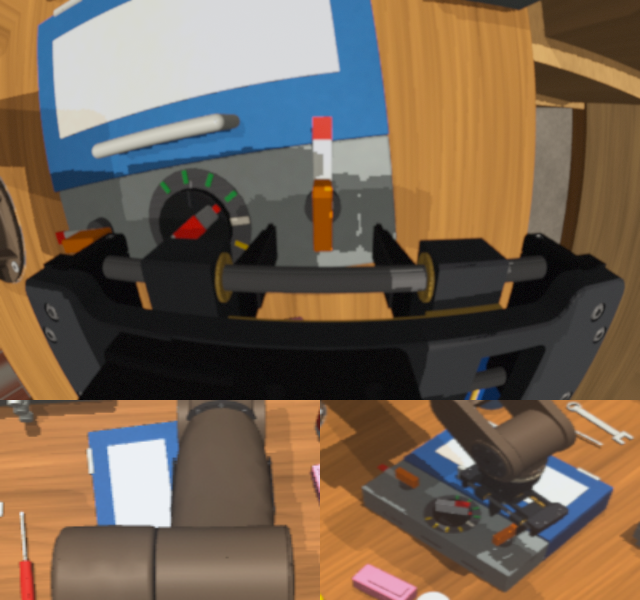

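The far wing at (322,215) is centred too. I'll turn it to released, then go to the lid handle.

Call:
arm_command(delta_pos=[[0, 0, -0.06], [0, 0, -0.12], [0, 0, -0.18], [0, 0, -0.24], [0, 0, -0.264]], delta_rot=[[0, 0, 0], [0, 0, 0], [0, 0, 0], [0, 0, 0], [0, 0, 0]], claw=[0.4, 0.4, 0.4, 0.4, 0.4])

```text
t: 23.67
eef_pos: [675.3, 34.0, 101.8]
tcp_rot: [-3.139, 0.0, 1.518]
ft_force: [-0.9, -0.6, -0.0]
opening: 0.6
grip_force: 0.0
```

Call:
arm_command(delta_pos=[[0, 0, 0], [0, 0, 0], [0, 0, 0], [0, 0, 0], [0, 0, 0]], delta_rot=[[0, 0, 0], [0, 0, 0], [0, 0, 0], [0, 0, 0], [0, 0, 0]], claw=[1, 1, 1, 1, 1])

```text
t: 24.08
eef_pos: [677.0, 33.9, 104.5]
tcp_rot: [3.14, -0.0, 1.517]
ft_force: [0.1, 0.1, 0.2]
opening: 0.31
grip_force: 0.0
```

Call:
arm_command(delta_pos=[[0, 0, 0], [0, 0, 0], [0, 0, 0], [0, 0, 0], [0, 0, 0]], delta_rot=[[0, 0, 0], [0, 0, 0], [0, 0, -0.04], [0, 0, -0.1], [0, 0, -0.17]], claw=[1, 1, 1, 1, 1])

```text
t: 24.5
eef_pos: [676.0, 34.0, 103.9]
tcp_rot: [-3.14, 0.001, 1.245]
ft_force: [-5.2, 0.5, 4.7]
opening: 0.147
grip_force: 30.0
```

Call:
arm_command(delta_pos=[[0, 0, 0], [0, 0, 0], [0, 0, 0], [0, 0, 0], [0, 0, 0]], delta_rot=[[0, 0, -0.07], [0, 0, -0.14], [0, 0, -0.21], [0, 0, -0.28], [0, 0, -0.35]], claw=[1, 1, 1, 1, 1])

```text
t: 24.92
eef_pos: [675.8, 34.1, 104.0]
tcp_rot: [-3.14, 0.002, 0.694]
ft_force: [-6.2, 0.5, 4.6]
opening: 0.146
grip_force: 30.0
```

Call:
arm_command(delta_pos=[[0, 0, 0], [0, 0, 0], [0, 0, 0], [0, 0, 0], [0, 0, 0]], delta_rot=[[0, 0, -0.07], [0, 0, -0.14], [0, 0, -0.21], [0, 0, -0.28], [0, 0, -0.35]], claw=[1, 1, 1, 1, 1])

```text
t: 25.33
eef_pos: [675.7, 34.4, 104.0]
tcp_rot: [-3.141, 0.002, 0.145]
ft_force: [-7.0, 2.3, 5.5]
opening: 0.148
grip_force: 30.0
```

Call:
arm_command(delta_pos=[[0, 0, 0], [0, 0, 0], [0, 0, 0], [0, 0, 0], [0, 0, 0]], delta_rot=[[0, 0, -0.049], [0, 0, -0.049], [0, 0, -0.049], [0, 0, -0.049], [0, 0, -0.049]], claw=[1, 1, 1, 1, 0.5])

```text
t: 25.75
eef_pos: [676.4, 34.2, 103.9]
tcp_rot: [-3.141, 0.001, 0.073]
ft_force: [-1.4, 0.2, 0.4]
opening: 0.178
grip_force: 0.0
```

Call:
arm_command(delta_pos=[[0, 0, 0], [0, 0, 0], [0, 0, 0.08], [0, 0, 0.18], [0, 0, 0.264]], delta_rot=[[0, 0, 0], [0, 0, 0], [0, 0, 0], [0, 0, 0], [0, 0, 0]], claw=[0.4, 0.4, 0.4, 0.4, 0.4])

```text
t: 26.17
eef_pos: [676.9, 33.8, 170.6]
tcp_rot: [3.141, 0.0, 0.073]
ft_force: [-0.8, 0.3, 0.4]
opening: 0.512
grip_force: 0.0
```

Call:
arm_command(delta_pos=[[-0.09, 0.05, 0], [-0.19, 0.11, 0], [-0.29, 0.17, 0], [-0.4, 0.23, 0], [-0.493, 0.288, 0]], delta_rot=[[0, 0, 0], [0, 0, 0], [0, 0, 0], [0, 0, 0], [0, 0, 0]], claw=[0.4, 0.4, 0.4, 0.4, 0.4])

```text
t: 26.58
eef_pos: [552.0, 106.4, 169.7]
tcp_rot: [3.141, -0.0, 0.073]
ft_force: [-0.3, 0.6, 0.3]
opening: 0.602
grip_force: 0.0
```

```bash
python3 st.py; python3 -c "
from h import *
a=read_camera('wrist');b=read_camera('top')
o=np.zeros((600,640,3),np.uint8);o[:400]=a;o[400:,:320]=cv2.resize(b[120:245,180:380],(320,200))
o[400:,320:]=cv2.resize(read_camera('scene')[130:290,240:440],(320,200))
cv2.imwrite('pics/w8.png',o[:,:,::-1])"
```

```text
t 26.5833
joints [ 0.073  0.453  1.767 -0.     0.922  1.571]
eef_pos [551.961 106.4   169.691]
tcp_rot [ 3.141 -0.     0.073]
ft_force [-0.34   0.618  0.33 ]
moment [-0.031  0.045 -0.042]
opening 0.6021137055370696
grip_force 0.0
```

View pics/w8.png

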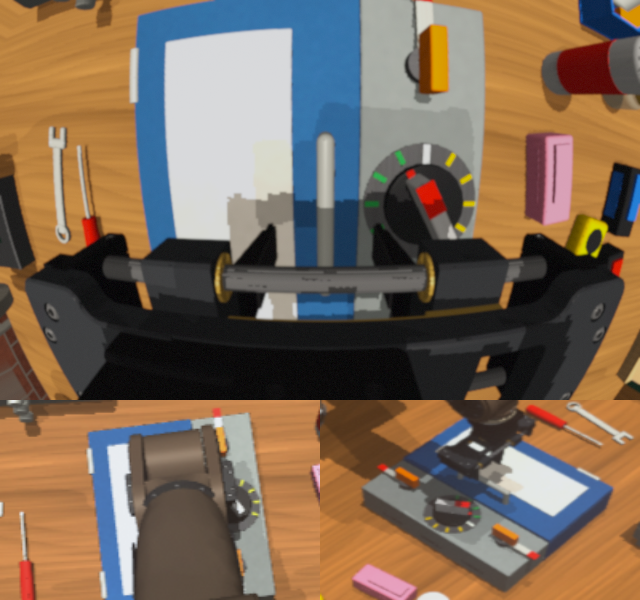

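Both latches are released and the dial is on the first green. The handle at (325,200) is centred between the fingers. I'll grip it and work out the swing arc.

Call:
arm_command(delta_pos=[[0, 0, -0.05], [0, 0, -0.1], [0, 0, -0.15], [0, 0, -0.2], [0, 0, -0.221]], delta_rot=[[0, 0, 0], [0, 0, 0], [0, 0, 0], [0, 0, 0], [0, 0, 0]], claw=[0.4, 0.4, 0.4, 0.4, 0.4])

```text
t: 27.15
eef_pos: [554.0, 105.3, 112.9]
tcp_rot: [3.141, 0.001, 0.072]
ft_force: [-0.5, 0.8, 0.5]
opening: 0.6
grip_force: 0.0
```

Call:
arm_command(delta_pos=[[0, 0, 0], [0, 0, 0], [0, 0, 0], [0, 0, 0], [0, 0, 0]], delta_rot=[[0, 0, 0], [0, 0, 0], [0, 0, 0], [0, 0, 0], [0, 0, 0]], claw=[1, 1, 1, 1, 1])

```text
t: 27.57
eef_pos: [553.8, 105.9, 115.0]
tcp_rot: [3.141, -0.001, 0.073]
ft_force: [-0.5, 0.3, -0.3]
opening: 0.303
grip_force: 0.0
```

Call:
arm_command(delta_pos=[[0, 0, 0], [0, 0, 0], [0, 0, 0], [0, 0, 0], [0, 0, 0]], delta_rot=[[0, 0, 0], [0, 0, 0], [0, 0, 0], [0, 0, 0], [0, 0, 0]], claw=[1, 1, 1, 1, 1])

```text
t: 27.98
eef_pos: [553.6, 106.0, 114.6]
tcp_rot: [3.142, -0.0, 0.073]
ft_force: [-1.1, 0.4, 2.3]
opening: 0.119
grip_force: 30.0
```

```bash
python3 st.py; python3 - <<'E'
import numpy as np
b=.068;r=np.hypot(172,44);a0=np.arctan2(44,172)
f=lambda p:np.array([np.sin(b)*r*np.cos(a0+p),-np.cos(b)*r*np.cos(a0+p),r*np.sin(a0+p)])/250
ph=np.linspace(0,1.5,26)
for c in range(5): print([np.round(f(ph[c*5+i])-f(ph[c*5]),3).tolist() for i in range(1,6)])
E
```

```text
t 27.9833
joints [ 0.072  0.527  1.815 -0.     0.799  1.57 ]
eef_pos [553.578 106.005 114.613]
tcp_rot [ 3.142 -0.     0.073]
ft_force [-1.054  0.447  2.298]
moment [ 0.119  0.117 -0.052]
opening 0.11859384782646565
grip_force 30.000425577163696
[[-0.001, 0.012, 0.041], [-0.002, 0.026, 0.081], [-0.003, 0.043, 0.12], [-0.004, 0.061, 0.158], [-0.006, 0.083, 0.195]]
[[-0.002, 0.023, 0.036], [-0.003, 0.049, 0.07], [-0.005, 0.076, 0.102], [-0.007, 0.105, 0.133], [-0.009, 0.136, 0.162]]
[[-0.002, 0.033, 0.027], [-0.005, 0.067, 0.052], [-0.007, 0.103, 0.075], [-0.01, 0.14, 0.096], [-0.012, 0.178, 0.115]]
[[-0.003, 0.039, 0.016], [-0.005, 0.08, 0.03], [-0.008, 0.12, 0.041], [-0.011, 0.162, 0.05], [-0.014, 0.204, 0.057]]
[[-0.003, 0.042, 0.004], [-0.006, 0.085, 0.005], [-0.009, 0.127, 0.004], [-0.012, 0.17, 0.0], [-0.014, 0.212, -0.006]]
```

Lid handle gripped with balanced force. I'll do the first stretch of the swing and check the force.

Call:
arm_command(delta_pos=[[-0.001, 0.012, 0.041], [-0.002, 0.026, 0.081], [-0.003, 0.043, 0.12], [-0.004, 0.061, 0.158], [-0.006, 0.083, 0.195]], delta_rot=[[0, 0, 0], [0, 0, 0], [0, 0, 0], [0, 0, 0], [0, 0, 0]], claw=[1, 1, 1, 1, 1])

```text
t: 28.4
eef_pos: [552.1, 126.2, 164.2]
tcp_rot: [3.14, -0.0, 0.073]
ft_force: [2.5, -9.7, -2.6]
opening: 0.116
grip_force: 30.0
```

```bash
python3 st.py
```

```text
t 28.4
joints [ 0.109  0.465  1.762 -0.002  0.914  1.608]
eef_pos [552.144 126.175 164.241]
tcp_rot [ 3.14  -0.     0.073]
ft_force [ 2.453 -9.674 -2.559]
moment [-1.638 -0.546  0.02 ]
opening 0.11595053872027167
grip_force 30.00088781118393
```

Low force, and the lid is moving. I'll carry on.

Call:
arm_command(delta_pos=[[-0.002, 0.023, 0.036], [-0.003, 0.049, 0.07], [-0.005, 0.076, 0.102], [-0.007, 0.105, 0.133], [-0.009, 0.136, 0.162]], delta_rot=[[0, 0, 0], [0, 0, 0], [0, 0, 0], [0, 0, 0], [0, 0, 0]], claw=[1, 1, 1, 1, 1])

```text
t: 28.82
eef_pos: [549.9, 159.2, 205.7]
tcp_rot: [3.138, -0.001, 0.073]
ft_force: [-0.7, -15.4, 6.9]
opening: 0.116
grip_force: 30.0
```

Call:
arm_command(delta_pos=[[-0.002, 0.033, 0.027], [-0.005, 0.067, 0.052], [-0.007, 0.103, 0.075], [-0.01, 0.14, 0.096], [-0.012, 0.178, 0.115]], delta_rot=[[0, 0, 0], [0, 0, 0], [0, 0, 0], [0, 0, 0], [0, 0, 0]], claw=[1, 1, 1, 1, 1])

```text
t: 29.23
eef_pos: [547.3, 204.1, 235.4]
tcp_rot: [3.139, -0.003, 0.073]
ft_force: [0.7, -9.3, 6.6]
opening: 0.12
grip_force: 30.0
```

Call:
arm_command(delta_pos=[[-0.003, 0.039, 0.016], [-0.005, 0.08, 0.03], [-0.008, 0.12, 0.041], [-0.011, 0.162, 0.05], [-0.014, 0.204, 0.057]], delta_rot=[[0, 0, 0], [0, 0, 0], [0, 0, 0], [0, 0, 0], [0, 0, 0]], claw=[1, 1, 1, 1, 1])

```text
t: 29.65
eef_pos: [543.7, 256.1, 248.8]
tcp_rot: [3.14, -0.003, 0.073]
ft_force: [2.0, -6.3, 4.9]
opening: 0.118
grip_force: 30.0
```

Call:
arm_command(delta_pos=[[-0.003, 0.042, 0.004], [-0.006, 0.085, 0.005], [-0.009, 0.127, 0.004], [-0.012, 0.17, 0.0], [-0.014, 0.212, -0.006]], delta_rot=[[0, 0, 0], [0, 0, 0], [0, 0, 0], [0, 0, 0], [0, 0, 0]], claw=[1, 1, 1, 1, 1])

```text
t: 30.07
eef_pos: [540.0, 309.4, 246.9]
tcp_rot: [3.141, -0.002, 0.073]
ft_force: [4.0, -6.4, -1.0]
opening: 0.114
grip_force: 30.0
```

Call:
arm_command(delta_pos=[[0, 0, 0], [0, 0, 0], [0, 0, 0], [0, 0, 0], [0, 0, 0]], delta_rot=[[0, 0, 0], [0, 0, 0], [0, 0, 0], [0, 0, 0], [0, 0, 0]], claw=[1, 1, 1, 1, 1])

```text
t: 30.48
eef_pos: [540.1, 309.8, 246.8]
tcp_rot: [-3.139, -0.003, 0.073]
ft_force: [2.3, 4.3, 5.5]
opening: 0.118
grip_force: 30.0
```

```bash
python3 st.py
```

```text
t 30.4833
joints [0.414 0.457 1.527 0.001 1.155 1.912]
eef_pos [540.052 309.82  246.838]
tcp_rot [-3.139 -0.003  0.073]
ft_force [2.337 4.273 5.465]
moment [ 0.591 -0.385 -0.021]
opening 0.11771927660280418
grip_force 30.00021904706955
```

Call:
arm_command(delta_pos=[[0, 0, 0], [0, 0, 0], [0, 0, 0], [0, 0, 0.02], [0, 0, 0.06]], delta_rot=[[0, 0, 0], [0, 0, 0], [0, 0, 0], [0, 0, 0], [0, 0, 0]], claw=[0.68, 0.68, 0.68, 0.68, 0.68])

```text
t: 30.9
eef_pos: [539.2, 308.9, 259.6]
tcp_rot: [3.141, 0.002, 0.073]
ft_force: [-0.0, -0.0, 0.1]
opening: 0.313
grip_force: 0.0
```

Call:
arm_command(delta_pos=[[0, 0, 0.08], [0, 0, 0.18], [0, 0, 0.28], [0, 0, 0.38], [0, 0, 0.46]], delta_rot=[[0, 0, 0], [0, 0, 0], [0, 0, 0], [0, 0, 0], [0, 0, 0]], claw=[0.68, 0.68, 0.68, 0.68, 0.68])

```text
t: 31.32
eef_pos: [539.7, 309.1, 378.2]
tcp_rot: [-3.141, -0.002, 0.073]
ft_force: [0.8, -0.6, -0.1]
opening: 0.321
grip_force: 0.0
```

```bash
python3 st.py; cat > packs.py <<'E'
from h import *
R={"top":(350,130,500,260),"scene":(130,230,300,345)};out={}
for n in R:
    im=read_camera(n);c=calibration(n);cv2.imwrite(f"pics/last_{n}.png",im[:,:,::-1])
    for col in("red","blue"):
        bs=blobs(mask(im,*COL[col]),60,R[n])
        if not bs: print(n,col,"none");continue
        b=bs[0];w=np.array([plane(ray(c,p),52)[:2] for p in cv2.boxPoints(b[2])]);d=max([w[1]-w[0],w[2]-w[1]],key=np.linalg.norm)
        a=np.degrees(np.arctan2(d[1],d[0]));a=(a+90)%180-90
        print(n,col,b[0],b[1],w.mean(0),"yaw",a);out.setdefault(col,[]).append(ray(c,b[0]))
for k in out:
    if len(out[k])==2: print(k,*tri(out[k]))
E
python3 packs.py
```

```text
t 31.3167
joints [ 0.414  0.375  1.317 -0.     1.448  1.912]
eef_pos [539.668 309.085 378.227]
tcp_rot [-3.141 -0.002  0.073]
ft_force [ 0.778 -0.606 -0.116]
moment [-0.049  0.039  0.042]
opening 0.3213612251507046
grip_force 0.0
top red [454.3 215.8] 214 [ 446.1 -369.9] yaw 11.88134457462283
top blue [447.4 172.6] 193 [ 583.7 -363.8] yaw -2.1463037677507373
scene red [192.  285.8] 289 [ 444.6 -369.5] yaw 12.400097676284517
scene blue [224.3 318.4] 249 [ 581.  -363.4] yaw -1.7728517754119508
red [ 446.1 -369.5   53.3] [np.float64(0.0367362202693456), np.float64(0.036736220269267685)]
blue [ 582.6 -363.5   54. ] [np.float64(0.21165220761143513), np.float64(0.21165220761161618)]
```

The red pack has been knocked to (446,-370), yaw 12°. Blue is unchanged at (583,-364), yaw -2°. The rail tops triangulate to z of about 53, which matches the text. I'll go for the red pack.

Call:
arm_command(delta_pos=[[-0.01, -0.1, 0], [-0.03, -0.24, 0], [-0.05, -0.39, 0], [-0.08, -0.54, 0], [-0.1, -0.7, 0]], delta_rot=[[0, 0, 0], [0, 0, 0], [0, 0, 0], [0, 0, 0], [0, 0, 0]], claw=[0.4, 0.4, 0.3, 0.2, 0.2])

```text
t: 31.83
eef_pos: [513.6, 132.9, 374.8]
tcp_rot: [3.142, 0.001, 0.074]
ft_force: [0.5, 0.3, 0.9]
opening: 0.615
grip_force: 0.0
```

Call:
arm_command(delta_pos=[[-0.02, -0.14, 0], [-0.04, -0.28, 0], [-0.06, -0.42, 0], [-0.08, -0.56, 0], [-0.1, -0.7, 0]], delta_rot=[[0, 0, 0], [0, 0, 0], [0, 0, 0], [0, 0, 0], [0, 0, 0]], claw=[0.2, 0.2, 0.2, 0.2, 0.2])

```text
t: 32.25
eef_pos: [488.8, -42.3, 375.0]
tcp_rot: [-3.141, 0.001, 0.073]
ft_force: [0.8, 0.2, -0.4]
opening: 0.801
grip_force: 0.0
```

Call:
arm_command(delta_pos=[[-0.02, -0.14, 0], [-0.04, -0.28, 0], [-0.06, -0.42, 0], [-0.08, -0.56, 0], [-0.1, -0.7, 0]], delta_rot=[[0, 0, 0], [0, 0, 0], [0, 0, 0], [0, 0, 0], [0, 0, 0.05]], claw=[0.2, 0.2, 0.2, 0.2, 0.2])

```text
t: 32.67
eef_pos: [463.9, -217.4, 374.9]
tcp_rot: [-3.141, 0.0, 0.15]
ft_force: [0.2, 0.1, 0.7]
opening: 0.799
grip_force: 0.0
```

Call:
arm_command(delta_pos=[[-0.02, -0.12, -0.08], [-0.04, -0.24, -0.17], [-0.06, -0.37, -0.27], [-0.07, -0.5, -0.37], [-0.074, -0.614, -0.45]], delta_rot=[[0, 0, 0.037], [0, 0, 0.037], [0, 0, 0.037], [0, 0, 0.037], [0, 0, 0.037]], claw=[0.2, 0.2, 0.2, 0.2, 0.2])

```text
t: 33.08
eef_pos: [445.1, -370.7, 260.6]
tcp_rot: [-3.14, 0.001, 0.209]
ft_force: [0.2, -0.6, -0.4]
opening: 0.799
grip_force: 0.0
```

Call:
arm_command(delta_pos=[[0, 0, -0.06], [0, 0, -0.16], [0, 0, -0.27], [0, 0, -0.38], [0, 0, -0.48]], delta_rot=[[0, 0, 0], [0, 0, 0], [0, 0, 0], [0, 0, 0], [0, 0, 0]], claw=[0.2, 0.2, 0.2, 0.2, 0.2])

```text
t: 33.5
eef_pos: [445.7, -368.9, 140.9]
tcp_rot: [-3.141, 0.001, 0.209]
ft_force: [0.9, 0.1, -0.2]
opening: 0.8
grip_force: 0.0
```

```bash
python3 st.py; python3 packs.py; python3 - <<'E'
from h import *
im=read_camera("wrist");c=calibration("wrist");cv2.imwrite("pics/w9.png",im[:,:,::-1])
for k in("red","blue"):
  for b in blobs(mask(im,*COL[k]),200)[:3]: print(k,b[0],b[1],plane(fray(c,b[0]),52),b[2][2])
E
```

```text
t 33.5
joints [-0.806  0.51   1.754 -0.     0.878  0.556]
eef_pos [ 445.653 -368.946  140.892]
tcp_rot [-3.141  0.001  0.209]
ft_force [ 0.853  0.125 -0.178]
moment [-0.022 -0.004 -0.004]
opening 0.8001286023080848
grip_force 0.0
top red [385.6 136.2] 127 [ 713.  -183.7] yaw 74.56722696347592
top blue [447.5 172.7] 196 [ 583.8 -364.3] yaw -6.424239120190407
scene red [192.3 286.1] 270 [ 445.  -369.4] yaw 12.400131616893006
scene blue [224.3 318.4] 251 [ 581.  -363.3] yaw -2.159834191037561
red [ 605.4 -274.   268. ] [np.float64(130.81705185975153), np.float64(130.81705185975142)]
blue [ 582.6 -363.6   54.2] [np.float64(0.09634114688607782), np.float64(0.09634114688602592)]
red [328.4 199.1] 2531 [ 447.9 -372.8   52. ] 90.0
blue [362.4  22.8] 969 [ 603.3 -368.8   52. ] 15.94539737701416
```

The red rail sits centred and square in the wrist view at (328,199). I'll grasp and lift it.

Call:
arm_command(delta_pos=[[0, 0, -0.11], [0, 0, -0.24], [0, 0, -0.37], [0, 0, -0.46], [0, 0, -0.52]], delta_rot=[[0, 0, 0], [0, 0, 0], [0, 0, 0], [0, 0, 0], [0, 0, 0]], claw=[0.2, 0.2, 0.2, 0.2, 0.2])

```text
t: 34.07
eef_pos: [446.5, -369.5, 12.2]
tcp_rot: [3.142, 0.0, 0.209]
ft_force: [0.4, -0.1, 0.3]
opening: 0.804
grip_force: 0.0
```

Call:
arm_command(delta_pos=[[0, 0, 0], [0, 0, 0], [0, 0, 0], [0, 0, 0], [0, 0, 0]], delta_rot=[[0, 0, 0], [0, 0, 0], [0, 0, 0], [0, 0, 0], [0, 0, 0]], claw=[0.4, 0.6, 1, 1, 1])

```text
t: 34.48
eef_pos: [446.9, -370.0, 14.2]
tcp_rot: [3.139, -0.001, 0.209]
ft_force: [0.8, -3.7, 2.7]
opening: 0.508
grip_force: 2.3
```

Call:
arm_command(delta_pos=[[0, 0, 0], [0, 0, 0], [0, 0, 0.02], [0, 0, 0.06], [0, 0, 0.12]], delta_rot=[[0, 0, 0], [0, 0, 0], [0, 0, 0], [0, 0, 0], [0, 0, 0]], claw=[1, 1, 1, 1, 1])

```text
t: 34.9
eef_pos: [445.7, -368.7, 42.7]
tcp_rot: [-3.14, 0.001, 0.209]
ft_force: [0.7, -0.7, -4.9]
opening: 0.505
grip_force: 30.0
```

```bash
python3 st.py
```

```text
t 34.9
joints [-0.805  0.649  1.825 -0.     0.67   0.556]
eef_pos [ 445.726 -368.749   42.668]
tcp_rot [-3.14   0.001  0.209]
ft_force [ 0.671 -0.654 -4.862]
moment [ 0.017 -0.036  0.017]
opening 0.5052556135495048
grip_force 29.974318742752075
```

Call:
arm_command(delta_pos=[[0, 0, 0.1], [0, 0, 0.24], [0, 0, 0.38], [0, 0, 0.52], [0, 0, 0.64]], delta_rot=[[0, 0, 0], [0, 0, 0], [0, 0, 0], [0, 0, 0], [0, 0, 0]], claw=[1, 1, 1, 1, 1])

```text
t: 35.32
eef_pos: [446.0, -369.0, 205.8]
tcp_rot: [3.141, -0.001, 0.209]
ft_force: [-0.1, 0.2, -4.6]
opening: 0.5
grip_force: 30.0
```

Call:
arm_command(delta_pos=[[0.01, 0.06, 0], [0.02, 0.16, 0], [0.02, 0.27, 0], [0.03, 0.38, 0], [0.04, 0.5, 0]], delta_rot=[[0, 0, 0.04], [0, 0, 0.09], [0, 0, 0.14], [0, 0, 0.19], [0, 0, 0.25]], claw=[1, 1, 1, 1, 1])

```text
t: 35.73
eef_pos: [455.7, -243.1, 203.3]
tcp_rot: [3.142, -0.0, 0.605]
ft_force: [1.6, 1.3, -4.1]
opening: 0.503
grip_force: 30.0
```

Call:
arm_command(delta_pos=[[0.01, 0.1, 0], [0.02, 0.2, 0], [0.02, 0.31, 0], [0.03, 0.42, 0], [0.04, 0.52, 0]], delta_rot=[[0, 0, 0.05], [0, 0, 0.1], [0, 0, 0.15], [0, 0, 0.2], [0, 0, 0.25]], claw=[1, 1, 1, 1, 1])

```text
t: 36.15
eef_pos: [465.6, -112.6, 203.4]
tcp_rot: [-3.142, -0.0, 0.999]
ft_force: [0.5, -0.4, -4.6]
opening: 0.501
grip_force: 30.0
```

Call:
arm_command(delta_pos=[[0.01, 0.1, 0], [0.02, 0.2, 0], [0.02, 0.31, 0], [0.03, 0.42, 0], [0.04, 0.52, 0]], delta_rot=[[0, 0, 0.05], [0, 0, 0.1], [0, 0, 0.15], [0, 0, 0.2], [0, 0, 0.25]], claw=[1, 1, 1, 1, 1])

```text
t: 36.57
eef_pos: [475.6, 17.2, 203.4]
tcp_rot: [3.142, -0.0, 1.391]
ft_force: [0.5, -0.7, -4.6]
opening: 0.499
grip_force: 30.0
```

Call:
arm_command(delta_pos=[[0.01, 0.11, 0], [0.02, 0.23, 0], [0.02, 0.35, 0], [0.02, 0.45, 0], [0.02, 0.518, 0]], delta_rot=[[0, 0, 0.05], [0, 0, 0.1], [0, 0, 0.13], [0, 0, 0.16], [0, 0, 0.16]], claw=[1, 1, 1, 1, 1])

```text
t: 36.98
eef_pos: [480.5, 147.2, 203.3]
tcp_rot: [3.142, -0.0, 1.643]
ft_force: [-0.4, -0.5, -4.2]
opening: 0.499
grip_force: 30.0
```

```bash
python3 st.py; python3 - <<'E'
from h import *
im=read_camera("wrist");cv2.imwrite("pics/w10.png",im[:,:,::-1])
for b in blobs(mask(im,*COL["red"]),200)[:3]: print(b[0],b[1],b[2][1],b[2][2])
E
```

```text
t 36.9833
joints [0.166 0.331 1.867 0.    0.943 0.093]
eef_pos [480.528 147.237 203.314]
tcp_rot [ 3.142 -0.     1.643]
ft_force [-0.359 -0.519 -4.156]
moment [ 0.021 -0.112 -0.015]
opening 0.4986770099539539
grip_force 29.973560571670532
[323.9 232.3] 3968 (67.0, 60.0) 90.0
[324.6 305.9] 1334 (24.0, 53.0) 90.0
```

The pack is held and over the bin. I'll lower it in and release.

Call:
arm_command(delta_pos=[[0, 0, -0.08], [0, 0, -0.18], [0, 0, -0.28], [0, 0, -0.38], [0, 0, -0.46]], delta_rot=[[0, 0, 0], [0, 0, 0], [0, 0, 0], [0, 0, 0], [0, 0, 0]], claw=[1, 1, 1, 1, 1])

```text
t: 37.45
eef_pos: [480.6, 145.0, 86.8]
tcp_rot: [-3.141, 0.0, 1.639]
ft_force: [0.1, 0.1, -5.7]
opening: 0.502
grip_force: 30.0
```

Call:
arm_command(delta_pos=[[0, 0, -0.07], [0, 0, -0.14], [0, 0, -0.2], [0, 0, -0.24], [0, 0, -0.26]], delta_rot=[[0, 0, 0], [0, 0, 0], [0, 0, 0], [0, 0, 0], [0, 0, 0]], claw=[1, 1, 1, 1, 1])

```text
t: 37.87
eef_pos: [480.9, 145.0, 22.0]
tcp_rot: [-3.14, 0.0, 1.639]
ft_force: [-0.7, -0.8, -4.9]
opening: 0.501
grip_force: 30.0
```

Call:
arm_command(delta_pos=[[0, 0, -0.005], [0, 0, -0.01], [0, 0, -0.014], [0, 0, -0.014], [0, 0, -0.014]], delta_rot=[[0, 0, 0], [0, 0, 0], [0, 0, 0], [0, 0, 0], [0, 0, 0]], claw=[1, 1, 1, 1, 1])

```text
t: 38.28
eef_pos: [481.5, 145.2, 19.7]
tcp_rot: [3.141, -0.0, 1.639]
ft_force: [0.4, 0.3, -4.3]
opening: 0.503
grip_force: 30.0
```

```bash
python3 st.py
```

```text
t 38.2833
joints [ 0.162  0.621  2.027 -0.     0.493  0.094]
eef_pos [481.489 145.215  19.667]
tcp_rot [ 3.141 -0.     1.639]
ft_force [ 0.45   0.333 -4.251]
moment [ 0.022 -0.125  0.065]
opening 0.5027372750646502
grip_force 29.97456282377243
```

Call:
arm_command(delta_pos=[[0, 0, -0.01], [0, 0, -0.012], [0, 0, -0.012], [0, 0, -0.012], [0, 0, -0.012]], delta_rot=[[0, 0, 0], [0, 0, 0], [0, 0, 0], [0, 0, 0], [0, 0, 0]], claw=[1, 1, 0.7, 0.3, 0.3])

```text
t: 38.7
eef_pos: [481.8, 145.3, 17.0]
tcp_rot: [3.14, -0.0, 1.639]
ft_force: [0.8, -0.3, 0.5]
opening: 0.593
grip_force: 0.0
```

Call:
arm_command(delta_pos=[[0, 0, 0], [0, 0, 0.04], [0, 0, 0.12], [0, 0, 0.24], [0, 0, 0.36]], delta_rot=[[0, 0, 0], [0, 0, 0], [0, 0, 0], [0, 0, 0], [0, 0, 0]], claw=[0.3, 0.3, 0.3, 0.3, 0.3])

```text
t: 39.12
eef_pos: [480.8, 145.1, 107.4]
tcp_rot: [-3.14, 0.0, 1.639]
ft_force: [0.2, -0.1, 0.3]
opening: 0.703
grip_force: 0.0
```

Call:
arm_command(delta_pos=[[0, 0, 0.1], [0, 0, 0.2], [0, 0, 0.3], [0, 0, 0.38], [0, 0, 0.38]], delta_rot=[[0, 0, 0], [0, 0, 0], [0, 0, 0], [0, 0, 0], [0, 0, 0]], claw=[0.3, 0.3, 0.3, 0.3, 0.3])

```text
t: 39.53
eef_pos: [482.5, 145.4, 205.5]
tcp_rot: [3.135, -0.001, 1.639]
ft_force: [-0.1, -0.6, 0.3]
opening: 0.699
grip_force: 0.0
```

Call:
arm_command(delta_pos=[[0.01, -0.07, 0], [0.03, -0.17, 0], [0.05, -0.28, 0], [0.08, -0.39, 0], [0.1, -0.51, 0]], delta_rot=[[0, 0, -0.05], [0, 0, -0.1], [0, 0, -0.15], [0, 0, -0.21], [0, 0, -0.267]], claw=[0.3, 0.3, 0.3, 0.2, 0.2])

```text
t: 39.95
eef_pos: [506.3, 16.7, 201.0]
tcp_rot: [-3.141, -0.0, 1.215]
ft_force: [0.7, 0.5, -0.2]
opening: 0.777
grip_force: 0.0
```

Call:
arm_command(delta_pos=[[0.02, -0.1, 0], [0.04, -0.2, 0], [0.06, -0.3, 0], [0.08, -0.41, 0], [0.1, -0.51, 0]], delta_rot=[[0, 0, -0.05], [0, 0, -0.1], [0, 0, -0.15], [0, 0, -0.21], [0, 0, -0.267]], claw=[0.2, 0.2, 0.2, 0.2, 0.2])

```text
t: 40.37
eef_pos: [531.1, -111.3, 200.9]
tcp_rot: [-3.141, 0.0, 0.795]
ft_force: [0.5, 0.5, 0.6]
opening: 0.798
grip_force: 0.0
```

Call:
arm_command(delta_pos=[[0.02, -0.1, 0], [0.04, -0.2, 0], [0.06, -0.3, 0], [0.08, -0.41, 0], [0.1, -0.51, 0]], delta_rot=[[0, 0, -0.05], [0, 0, -0.1], [0, 0, -0.15], [0, 0, -0.21], [0, 0, -0.267]], claw=[0.2, 0.2, 0.2, 0.2, 0.2])

```text
t: 40.78
eef_pos: [556.0, -238.7, 200.8]
tcp_rot: [-3.141, 0.001, 0.376]
ft_force: [0.1, 1.0, 0.4]
opening: 0.801
grip_force: 0.0
```

Call:
arm_command(delta_pos=[[0.02, -0.1, 0], [0.04, -0.2, -0.04], [0.06, -0.3, -0.1], [0.08, -0.41, -0.17], [0.106, -0.505, -0.24]], delta_rot=[[0, 0, -0.05], [0, 0, -0.1], [0, 0, -0.15], [0, 0, -0.21], [0, 0, -0.265]], claw=[0.2, 0.2, 0.2, 0.2, 0.2])

```text
t: 41.2
eef_pos: [582.5, -365.1, 140.2]
tcp_rot: [3.142, 0.0, -0.041]
ft_force: [0.2, 0.4, -0.2]
opening: 0.799
grip_force: 0.0
```

```bash
python3 st.py; python3 packs.py; python3 - <<'E'
from h import *
im=read_camera("wrist");c=calibration("wrist");cv2.imwrite("pics/w11.png",im[:,:,::-1])
for k in("red","blue"):
  for b in blobs(mask(im,*COL[k]),200)[:3]: print(k,b[0],b[1],plane(fray(c,b[0]),52),b[2][2])
im=read_camera("scene");m=mask(im,*COL["red"])
for b in blobs(m,20,(300,130,420,260)): print("scene red",b[0],b[1],plane(ray(calibration("scene"),b[0]),57))
E
```

```text
t 41.2
joints [-0.656  0.652  1.467 -0.     1.023  0.956]
eef_pos [ 582.469 -365.117  140.22 ]
tcp_rot [ 3.142  0.    -0.041]
ft_force [ 0.234  0.443 -0.2  ]
moment [ 0.002 -0.029 -0.006]
opening 0.7991112912987776
grip_force 0.0
top red [385.2 136.3] 116 [ 713.1 -178.2] yaw 65.42761387520673
top blue none
scene red none
scene blue [229.8 325.6] 63 [ 607.8 -365.4] yaw 74.70047731246791
red [127.5  59.3] 3398 [ 727.8 -184.4   52. ] 15.610989570617676
blue [322.8 200.2] 2511 [ 583.1 -364.3   52. ] 90.0
scene red [333.  188.1] 183 [480.6 144.9  57. ]
scene red [328.7 212.7] 40 [537.4  69.2  57. ]
scene red [338.4 198. ] 33 [519.3 129.7  57. ]
scene red [372.8 254.3] 32 [726.8  59.   57. ]
```

Red is in the bin at (481,145). Blue is centred and square in the wrist view at (323,200), so I'll grasp it.

Call:
arm_command(delta_pos=[[0, 0, -0.11], [0, 0, -0.24], [0, 0, -0.37], [0, 0, -0.46], [0, 0, -0.51]], delta_rot=[[0, 0, 0], [0, 0, 0], [0, 0, 0], [0, 0, 0], [0, 0, 0]], claw=[0.2, 0.2, 0.2, 0.2, 0.2])

```text
t: 41.82
eef_pos: [582.1, -361.9, 11.9]
tcp_rot: [-3.14, 0.002, -0.033]
ft_force: [0.2, 0.1, -0.4]
opening: 0.8
grip_force: 0.0
```

Call:
arm_command(delta_pos=[[0, 0, 0], [0, 0, 0], [0, 0, 0], [0, 0, 0], [0, 0, 0]], delta_rot=[[0, 0, 0], [0, 0, 0], [0, 0, 0], [0, 0, 0], [0, 0, 0]], claw=[0.4, 0.6, 1, 1, 1])

```text
t: 42.23
eef_pos: [583.4, -364.0, 15.3]
tcp_rot: [3.14, -0.002, -0.035]
ft_force: [-0.5, -1.9, 0.9]
opening: 0.507
grip_force: 1.1
```

Call:
arm_command(delta_pos=[[0, 0, 0], [0, 0, 0], [0, 0, 0.02], [0, 0, 0.06], [0, 0, 0.12]], delta_rot=[[0, 0, 0], [0, 0, 0], [0, 0, 0], [0, 0, 0], [0, 0, 0]], claw=[1, 1, 1, 1, 1])

```text
t: 42.65
eef_pos: [582.0, -363.1, 43.2]
tcp_rot: [-3.14, 0.002, -0.036]
ft_force: [-0.4, -0.2, -4.7]
opening: 0.504
grip_force: 30.0
```

Call:
arm_command(delta_pos=[[0, 0, 0.1], [0, 0, 0.24], [0, 0, 0.38], [0, 0, 0.52], [0, 0, 0.64]], delta_rot=[[0, 0, 0], [0, 0, 0], [0, 0, 0], [0, 0, 0], [0, 0, 0]], claw=[1, 1, 1, 1, 1])

```text
t: 43.07
eef_pos: [582.6, -363.4, 206.8]
tcp_rot: [3.141, -0.001, -0.036]
ft_force: [-0.4, -0.7, -4.6]
opening: 0.503
grip_force: 30.0
```

```bash
python3 st.py
```

```text
t 43.0667
joints [-0.654  0.587  1.402 -0.     1.151  0.953]
eef_pos [ 582.588 -363.417  206.827]
tcp_rot [ 3.141 -0.001 -0.036]
ft_force [-0.402 -0.712 -4.618]
moment [-0.048 -0.045  0.018]
opening 0.5031636645402245
grip_force 29.992268979549408
```

Call:
arm_command(delta_pos=[[0.01, 0.06, 0], [0.02, 0.16, 0], [0.02, 0.27, 0], [0.03, 0.38, 0], [0.04, 0.5, 0]], delta_rot=[[0, 0, 0.05], [0, 0, 0.1], [0, 0, 0.15], [0, 0, 0.21], [0, 0, 0.267]], claw=[1, 1, 1, 1, 1])

```text
t: 43.48
eef_pos: [592.2, -237.6, 204.3]
tcp_rot: [3.142, 0.0, 0.388]
ft_force: [0.9, -0.7, -4.0]
opening: 0.503
grip_force: 30.0
```

Call:
arm_command(delta_pos=[[0.01, 0.1, 0], [0.02, 0.2, 0], [0.02, 0.31, 0], [0.03, 0.42, 0], [0.04, 0.53, 0]], delta_rot=[[0, 0, 0.05], [0, 0, 0.1], [0, 0, 0.15], [0, 0, 0.21], [0, 0, 0.267]], claw=[1, 1, 1, 1, 1])

```text
t: 43.9
eef_pos: [602.3, -104.7, 204.3]
tcp_rot: [-3.142, 0.0, 0.808]
ft_force: [0.5, -0.1, -4.3]
opening: 0.503
grip_force: 30.0
```

Call:
arm_command(delta_pos=[[0.01, 0.1, 0], [0.02, 0.2, 0], [0.02, 0.31, 0], [0.03, 0.42, 0], [0.04, 0.53, 0]], delta_rot=[[0, 0, 0.05], [0, 0, 0.1], [0, 0, 0.15], [0, 0, 0.21], [0, 0, 0.267]], claw=[1, 1, 1, 1, 1])

```text
t: 44.32
eef_pos: [612.3, 27.7, 204.3]
tcp_rot: [-3.141, -0.0, 1.227]
ft_force: [0.7, 0.4, -3.8]
opening: 0.504
grip_force: 30.0
```

Call:
arm_command(delta_pos=[[0.01, 0.11, 0], [0.02, 0.23, 0], [0.02, 0.35, 0], [0.03, 0.45, 0], [0.032, 0.513, 0]], delta_rot=[[0, 0, 0.05], [0, 0, 0.1], [0, 0, 0.15], [0, 0, 0.21], [0, 0, 0.265]], claw=[1, 1, 1, 1, 1])

```text
t: 44.73
eef_pos: [620.3, 157.2, 204.2]
tcp_rot: [-3.142, -0.0, 1.645]
ft_force: [0.2, -0.6, -4.2]
opening: 0.506
grip_force: 30.0
```

```bash
python3 st.py;python3 - <<'E'
from h import *
im=read_camera("wrist");cv2.imwrite("pics/w12.png",im[:,:,::-1])
for b in blobs(mask(im,*COL["blue"]),800)[:4]: print(b[0],b[1],b[2][1],b[2][2])
E
```

```text
t 44.7333
joints [0.145 0.522 1.532 0.    1.087 0.071]
eef_pos [620.311 157.162 204.178]
tcp_rot [-3.142 -0.     1.645]
ft_force [ 0.203 -0.616 -4.211]
moment [ 0.059 -0.08   0.007]
opening 0.5055925178270048
grip_force 29.991138875484467
[268.8 141.5] 26806 (275.5505065917969, 172.77529907226562) 3.2704875469207764
[323.3 232.9] 3754 (67.0, 59.0) 90.0
[96.2 24.2] 3262 (30.642967224121094, 240.12696838378906) 73.2542495727539
[528.1  16.8] 2582 (191.3430633544922, 26.021526336669922) 14.489763259887695
```

Call:
arm_command(delta_pos=[[0, 0, -0.08], [0, 0, -0.18], [0, 0, -0.28], [0, 0, -0.38], [0, 0, -0.46]], delta_rot=[[0, 0, 0], [0, 0, 0], [0, 0, 0], [0, 0, 0], [0, 0, 0]], claw=[1, 1, 1, 1, 1])

```text
t: 45.2
eef_pos: [620.1, 154.4, 87.4]
tcp_rot: [-3.14, 0.0, 1.638]
ft_force: [0.4, -0.8, -4.2]
opening: 0.505
grip_force: 30.0
```

Call:
arm_command(delta_pos=[[0, 0, -0.07], [0, 0, -0.14], [0, 0, -0.2], [0, 0, -0.24], [0, 0, -0.26]], delta_rot=[[0, 0, 0], [0, 0, 0], [0, 0, 0], [0, 0, 0], [0, 0, 0]], claw=[1, 1, 1, 1, 1])

```text
t: 45.62
eef_pos: [620.3, 154.4, 22.7]
tcp_rot: [-3.14, 0.0, 1.638]
ft_force: [-1.2, -0.7, -4.5]
opening: 0.503
grip_force: 30.0
```

Call:
arm_command(delta_pos=[[0, 0, -0.005], [0, 0, -0.01], [0, 0, -0.014], [0, 0, -0.02], [0, 0, -0.024]], delta_rot=[[0, 0, 0], [0, 0, 0], [0, 0, 0], [0, 0, 0], [0, 0, 0]], claw=[1, 1, 1, 1, 1])

```text
t: 46.03
eef_pos: [621.3, 154.7, 20.2]
tcp_rot: [3.14, -0.0, 1.639]
ft_force: [-9.1, -2.6, 26.7]
opening: 0.504
grip_force: 30.0
```

Call:
arm_command(delta_pos=[[0, 0, 0], [0, 0, 0], [0, 0, 0], [0, 0, 0], [0, 0, 0]], delta_rot=[[0, 0, 0], [0, 0, 0], [0, 0, 0], [0, 0, 0], [0, 0, 0]], claw=[1, 0.7, 0.3, 0.3, 0.3])

```text
t: 46.45
eef_pos: [621.2, 154.8, 18.4]
tcp_rot: [3.14, -0.0, 1.639]
ft_force: [0.7, 0.1, -0.4]
opening: 0.656
grip_force: 0.0
```

Call:
arm_command(delta_pos=[[0, 0, 0], [0, 0, 0.04], [0, 0, 0.12], [0, 0, 0.24], [0, 0, 0.36]], delta_rot=[[0, 0, 0], [0, 0, 0], [0, 0, 0], [0, 0, 0], [0, 0, 0]], claw=[0.3, 0.3, 0.3, 0.3, 0.3])

```text
t: 46.87
eef_pos: [620.4, 154.6, 108.7]
tcp_rot: [-3.14, 0.0, 1.639]
ft_force: [1.0, 0.1, -0.0]
opening: 0.697
grip_force: 0.0
```

Call:
arm_command(delta_pos=[[0, 0, 0.12], [0, 0, 0.26], [0, 0, 0.4], [0, 0, 0.54], [0, 0, 0.68]], delta_rot=[[0, 0, 0], [0, 0, 0], [0, 0, 0], [0, 0, 0], [0, 0, 0]], claw=[0.3, 0.3, 0.3, 0.3, 0.3])

```text
t: 47.28
eef_pos: [620.3, 154.6, 280.3]
tcp_rot: [3.141, -0.0, 1.639]
ft_force: [0.5, -1.1, -0.5]
opening: 0.699
grip_force: 0.0
```

Call:
arm_command(delta_pos=[[0, 0, 0.1], [0, 0, 0.24], [0, 0, 0.4], [0, 0, 0.4], [0, 0, 0.4]], delta_rot=[[0, 0, 0], [0, 0, 0], [0, 0, 0], [0, 0, 0], [0, 0, 0]], claw=[0.3, 0.3, 0.3, 0.3, 0.3])

```text
t: 47.7
eef_pos: [620.9, 154.7, 380.6]
tcp_rot: [3.137, -0.0, 1.639]
ft_force: [0.1, 0.5, -1.2]
opening: 0.7
grip_force: 0.0
```

```bash
python3 st.py; python3 - <<'E'
from h import *
im=read_camera("wrist");cv2.imwrite("pics/w13.png",im[:,:,::-1])
t=read_camera("top");s=read_camera("scene")
o=np.zeros((600,640,3),np.uint8);o[:400]=im;o[400:,:320]=cv2.resize(t,(320,200));o[400:,320:]=cv2.resize(s[130:345,130:474],(320,200))
cv2.imwrite("pics/m13.png",o[:,:,::-1])
E
```

```text
t 47.7
joints [ 0.141  0.404  1.267 -0.     1.466  0.073]
eef_pos [620.865 154.711 380.557]
tcp_rot [ 3.137 -0.     1.639]
ft_force [ 0.126  0.481 -1.244]
moment [-0.019 -0.143 -0.017]
opening 0.7001674439404137
grip_force 0.0
```

View pics/m13.png

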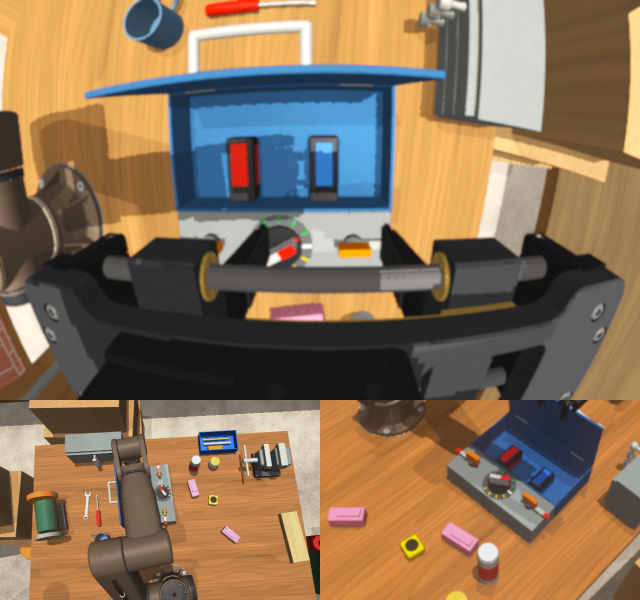

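Both packs lie side by side in the bin, red rail at (241,165) and blue at (324,165). The lid stands nearly upright and the bench holds only the pink look-alikes and bystanders. I'll regrip the handle to shut the lid.

Call:
arm_command(delta_pos=[[-0.01, 0.03, 0], [-0.03, 0.07, 0], [-0.06, 0.11, 0], [-0.08, 0.16, 0], [-0.11, 0.21, 0]], delta_rot=[[0, 0, -0.06], [0, 0, -0.13], [0, 0, -0.2], [0, 0, -0.27], [0, 0, -0.335]], claw=[0.4, 0.5, 0.6, 0.68, 0.68])

```text
t: 48.27
eef_pos: [592.9, 207.5, 376.1]
tcp_rot: [-3.14, 0.002, 1.107]
ft_force: [0.9, -0.1, -1.0]
opening: 0.405
grip_force: 0.0
```

Call:
arm_command(delta_pos=[[-0.02, 0.04, 0], [-0.04, 0.08, 0], [-0.06, 0.12, 0], [-0.08, 0.17, 0], [-0.11, 0.21, 0]], delta_rot=[[0, 0, -0.06], [0, 0, -0.13], [0, 0, -0.2], [0, 0, -0.27], [0, 0, -0.335]], claw=[0.68, 0.68, 0.68, 0.68, 0.68])

```text
t: 48.68
eef_pos: [565.5, 260.2, 376.1]
tcp_rot: [-3.141, 0.002, 0.581]
ft_force: [0.6, -0.2, -0.1]
opening: 0.32
grip_force: 0.0
```

Call:
arm_command(delta_pos=[[-0.02, 0.04, 0], [-0.04, 0.08, 0], [-0.06, 0.12, 0], [-0.08, 0.17, 0], [-0.104, 0.2, 0]], delta_rot=[[0, 0, -0.06], [0, 0, -0.13], [0, 0, -0.2], [0, 0, -0.27], [0, 0, -0.327]], claw=[0.68, 0.68, 0.68, 0.68, 0.68])

```text
t: 49.1
eef_pos: [539.3, 310.5, 376.1]
tcp_rot: [3.141, 0.003, 0.067]
ft_force: [1.3, 0.2, -0.1]
opening: 0.321
grip_force: 0.0
```

```bash
python3 st.py; python3 - <<'E'
from h import *
im=read_camera("wrist");c=calibration("wrist");cv2.imwrite("pics/w14.png",im[:,:,::-1])
for b in blobs(mask(im,(0,0,150),(180,50,255)),150,(240,60,400,260))[:5]: print(b[0],b[1],b[2])
E
```

```text
t 49.1
joints [0.416 0.379 1.317 0.    1.449 1.92 ]
eef_pos [539.273 310.467 376.097]
tcp_rot [3.141 0.003 0.067]
ft_force [ 1.282  0.184 -0.092]
moment [ 0.08   0.01  -0.015]
opening 0.3211817870355193
grip_force 0.0
[341.4 145. ] 1682 ((344.0, 128.5), (137.0, 50.0), 90.0)
[328.8 238. ] 601 ((334.5, 234.0), (44.0, 29.0), 90.0)
[253.5 155.7] 206 ((253.47959899902344, 156.5004119873047), (55.04975509643555, 4.080782890319824), 88.83085632324219)
```

Call:
arm_command(delta_pos=[[0, 0, -0.07], [0, 0, -0.15], [0, 0, -0.23], [0, 0, -0.3], [0, 0, -0.36]], delta_rot=[[0, 0, 0], [0, 0, 0], [0, 0, 0], [0, 0, 0], [0, 0, 0]], claw=[0.68, 0.68, 0.68, 0.68, 0.68])

```text
t: 49.57
eef_pos: [539.3, 309.1, 285.3]
tcp_rot: [3.14, 0.003, 0.075]
ft_force: [0.0, 0.5, -0.6]
opening: 0.322
grip_force: 0.0
```

Call:
arm_command(delta_pos=[[0, 0, -0.04], [0, 0, -0.08], [0, 0, -0.12], [0, 0, -0.15], [0, 0, -0.157]], delta_rot=[[0, 0, 0], [0, 0, 0], [0, 0, 0], [0, 0, 0], [0, 0, 0]], claw=[0.68, 0.68, 0.68, 0.68, 0.68])

```text
t: 49.98
eef_pos: [539.5, 309.5, 247.1]
tcp_rot: [3.141, 0.001, 0.073]
ft_force: [-0.1, 0.2, -1.0]
opening: 0.316
grip_force: 0.0
```

Call:
arm_command(delta_pos=[[0, 0, 0], [0, 0, 0], [0, 0, 0], [0, 0, 0], [0, 0, 0]], delta_rot=[[0, 0, 0], [0, 0, 0], [0, 0, 0], [0, 0, 0], [0, 0, 0]], claw=[1, 1, 1, 1, 1])

```text
t: 50.4
eef_pos: [540.0, 309.8, 249.0]
tcp_rot: [-3.141, -0.001, 0.073]
ft_force: [0.1, 0.6, 2.3]
opening: 0.116
grip_force: 30.0
```

```bash
python3 st.py; python3 - <<'E'
import numpy as np
b=.068;r=np.hypot(172,44);a0=np.arctan2(44,172)
f=lambda p:np.array([np.sin(b)*r*np.cos(a0+p),-np.cos(b)*r*np.cos(a0+p),r*np.sin(a0+p)])/250
ph=np.linspace(1.5,0,26)
for c in range(5): print([np.round(f(ph[c*5+i])-f(ph[c*5]),3).tolist() for i in range(1,6)])
E
```

```text
t 50.4
joints [ 0.415  0.456  1.522 -0.     1.162  1.913]
eef_pos [539.975 309.811 249.044]
tcp_rot [-3.141 -0.001  0.073]
ft_force [0.136 0.624 2.278]
moment [0.065 0.028 0.035]
opening 0.1161931380384065
grip_force 30.00035047531128
[[0.003, -0.042, 0.006], [0.006, -0.084, 0.01], [0.009, -0.127, 0.011], [0.012, -0.169, 0.01], [0.014, -0.212, 0.006]]
[[0.003, -0.042, -0.006], [0.006, -0.084, -0.015], [0.008, -0.125, -0.027], [0.011, -0.165, -0.04], [0.014, -0.204, -0.057]]
[[0.003, -0.038, -0.019], [0.005, -0.075, -0.039], [0.008, -0.111, -0.062], [0.01, -0.145, -0.087], [0.012, -0.178, -0.115]]
[[0.002, -0.031, -0.029], [0.004, -0.06, -0.06], [0.006, -0.088, -0.092], [0.008, -0.113, -0.127], [0.009, -0.136, -0.162]]
[[0.001, -0.021, -0.037], [0.003, -0.04, -0.075], [0.004, -0.057, -0.114], [0.005, -0.071, -0.155], [0.006, -0.083, -0.195]]
```

Call:
arm_command(delta_pos=[[0.003, -0.042, 0.006], [0.006, -0.084, 0.01], [0.009, -0.127, 0.011], [0.012, -0.169, 0.01], [0.014, -0.212, 0.006]], delta_rot=[[0, 0, 0], [0, 0, 0], [0, 0, 0], [0, 0, 0], [0, 0, 0]], claw=[1, 1, 1, 1, 1])

```text
t: 50.82
eef_pos: [543.4, 256.4, 250.4]
tcp_rot: [-3.141, -0.001, 0.073]
ft_force: [-0.2, 4.3, 6.3]
opening: 0.117
grip_force: 30.0
```

Call:
arm_command(delta_pos=[[0.003, -0.042, -0.006], [0.006, -0.084, -0.015], [0.008, -0.125, -0.027], [0.011, -0.165, -0.04], [0.014, -0.204, -0.057]], delta_rot=[[0, 0, 0], [0, 0, 0], [0, 0, 0], [0, 0, 0], [0, 0, 0]], claw=[1, 1, 1, 1, 1])

```text
t: 51.23
eef_pos: [546.6, 204.4, 235.3]
tcp_rot: [3.141, 0.001, 0.073]
ft_force: [-1.3, 2.8, 3.1]
opening: 0.117
grip_force: 30.0
```

Call:
arm_command(delta_pos=[[0.003, -0.038, -0.019], [0.005, -0.075, -0.039], [0.008, -0.111, -0.062], [0.01, -0.145, -0.087], [0.012, -0.178, -0.115]], delta_rot=[[0, 0, 0], [0, 0, 0], [0, 0, 0], [0, 0, 0], [0, 0, 0]], claw=[1, 1, 1, 1, 1])

```text
t: 51.65
eef_pos: [549.6, 160.2, 206.1]
tcp_rot: [3.141, 0.001, 0.073]
ft_force: [-2.4, 2.0, 3.1]
opening: 0.116
grip_force: 30.0
```

Call:
arm_command(delta_pos=[[0.002, -0.031, -0.029], [0.004, -0.06, -0.06], [0.006, -0.088, -0.092], [0.008, -0.113, -0.127], [0.009, -0.136, -0.162]], delta_rot=[[0, 0, 0], [0, 0, 0], [0, 0, 0], [0, 0, 0], [0, 0, 0]], claw=[1, 1, 1, 1, 1])

```text
t: 52.07
eef_pos: [551.9, 126.5, 165.4]
tcp_rot: [3.141, 0.0, 0.073]
ft_force: [-1.7, 2.3, 1.2]
opening: 0.116
grip_force: 30.0
```

Call:
arm_command(delta_pos=[[0.001, -0.021, -0.037], [0.003, -0.04, -0.075], [0.004, -0.057, -0.114], [0.005, -0.068, -0.145], [0.006, -0.077, -0.172]], delta_rot=[[0, 0, 0], [0, 0, 0], [0, 0, 0], [0, 0, 0], [0, 0, 0]], claw=[1, 1, 1, 1, 1])

```text
t: 52.48
eef_pos: [553.3, 107.6, 122.3]
tcp_rot: [3.142, 0.001, 0.073]
ft_force: [-4.5, 3.6, 2.2]
opening: 0.113
grip_force: 30.0
```

Call:
arm_command(delta_pos=[[0, -0.002, -0.008], [0, -0.004, -0.015], [0, -0.006, -0.023], [0, -0.006, -0.023], [0, -0.006, -0.023]], delta_rot=[[0, 0, 0], [0, 0, 0], [0, 0, 0], [0, 0, 0], [0, 0, 0]], claw=[1, 1, 1, 1, 1])

```text
t: 52.9
eef_pos: [553.3, 106.3, 117.4]
tcp_rot: [3.141, 0.001, 0.073]
ft_force: [-3.1, -1.0, -4.7]
opening: 0.118
grip_force: 30.0
```

```bash
python3 st.py
```

```text
t 52.9
joints [ 0.073  0.523  1.813 -0.001  0.806  1.571]
eef_pos [553.342 106.291 117.412]
tcp_rot [3.141 0.001 0.073]
ft_force [-3.14  -1.015 -4.726]
moment [-0.034  0.502 -0.024]
opening 0.11751966140510206
grip_force 30.00105857849121
```

Call:
arm_command(delta_pos=[[0, 0, -0.004], [0, 0, -0.008], [0, 0, -0.012], [0, 0, -0.012], [0, 0, -0.012]], delta_rot=[[0, 0, 0], [0, 0, 0], [0, 0, 0], [0, 0, 0], [0, 0, 0]], claw=[1, 1, 1, 1, 1])

```text
t: 53.32
eef_pos: [553.5, 106.0, 115.8]
tcp_rot: [3.141, -0.001, 0.073]
ft_force: [-8.0, -4.8, 12.0]
opening: 0.117
grip_force: 30.0
```

```bash
python3 st.py
```

```text
t 53.3167
joints [ 0.072  0.525  1.815 -0.001  0.801  1.571]
eef_pos [553.498 106.006 115.832]
tcp_rot [ 3.141 -0.001  0.073]
ft_force [-8.01  -4.848 12.012]
moment [-0.71   1.447 -0.019]
opening 0.1169107094512473
grip_force 30.010813772678375
```

Call:
arm_command(delta_pos=[[0, 0, -0.004], [0, 0, -0.006], [0, 0, -0.006], [0, 0, -0.006], [0, 0, -0.006]], delta_rot=[[0, 0, 0], [0, 0, 0], [0, 0, 0], [0, 0, 0], [0, 0, 0]], claw=[1, 1, 1, 1, 1])

```text
t: 53.73
eef_pos: [553.6, 106.0, 115.7]
tcp_rot: [3.141, -0.002, 0.073]
ft_force: [-13.1, -5.5, 25.7]
opening: 0.12
grip_force: 30.0
```

```bash
python3 st.py
```

```text
t 53.7333
joints [ 0.072  0.525  1.815 -0.001  0.8    1.571]
eef_pos [553.556 106.006 115.662]
tcp_rot [ 3.141 -0.002  0.073]
ft_force [-13.058  -5.518  25.698]
moment [-0.872  2.247 -0.121]
opening 0.11973056836931723
grip_force 30.01335918903351
```

The force now rises without motion, so the lid is fully shut. I'll release the handle and go to the far latch to lock it.

Call:
arm_command(delta_pos=[[0, 0, 0.01], [0, 0, 0.012], [0, 0, 0.012], [0, 0, 0.05], [0, 0, 0.12]], delta_rot=[[0, 0, 0], [0, 0, 0], [0, 0, 0], [0, 0, 0], [0, 0, 0]], claw=[0.8, 0.4, 0.4, 0.4, 0.4])

```text
t: 54.15
eef_pos: [553.0, 106.4, 142.3]
tcp_rot: [3.142, 0.003, 0.073]
ft_force: [0.9, -0.1, -0.2]
opening: 0.414
grip_force: 0.0
```

Call:
arm_command(delta_pos=[[0, 0, 0.06], [0, 0, 0.115], [0.05, -0.03, 0.115], [0.11, -0.07, 0.115], [0.19, -0.11, 0.115]], delta_rot=[[0, 0, 0], [0, 0, 0], [0, 0, 0], [0, 0, 0], [0, 0, 0]], claw=[0.4, 0.4, 0.4, 0.4, 0.4])

```text
t: 54.57
eef_pos: [601.4, 78.9, 173.0]
tcp_rot: [3.141, -0.001, 0.074]
ft_force: [0.3, -0.1, 0.2]
opening: 0.6
grip_force: 0.0
```

Call:
arm_command(delta_pos=[[0.09, -0.05, 0], [0.18, -0.11, 0], [0.26, -0.15, 0], [0.303, -0.177, 0], [0.303, -0.177, 0]], delta_rot=[[0, 0, 0], [0, 0, 0], [0, 0, 0], [0, 0, 0], [0, 0, 0]], claw=[0.4, 0.4, 0.4, 0.4, 0.4])

```text
t: 54.98
eef_pos: [678.6, 33.3, 171.8]
tcp_rot: [3.141, -0.001, 0.071]
ft_force: [0.2, 0.1, 0.2]
opening: 0.599
grip_force: 0.0
```

```bash
python3 st.py; python3 - <<'E'
from h import *
im=read_camera("wrist");c=calibration("wrist");cv2.imwrite("pics/w15.png",im[:,:,::-1])
for b in blobs(mask(im,(8,200,100),(24,255,255)),100,(270,100,390,262))[:3]: print("or",b[0],b[1],b[2])
E
```

```text
t 54.9833
joints [-0.048  0.609  1.461 -0.     1.071  1.451]
eef_pos [678.623  33.263 171.765]
tcp_rot [ 3.141 -0.001  0.071]
ft_force [0.21  0.114 0.188]
moment [ 0.043 -0.019 -0.045]
opening 0.5990375220162997
grip_force 0.0
or [322.4 216.9] 1201 ((322.5, 217.5), (69.0, 19.0), 90.0)
```

The far wing is centred and square at (322,217). I'll lock it.

Call:
arm_command(delta_pos=[[0, 0, -0.06], [0, 0, -0.12], [0, 0, -0.18], [0, 0, -0.24], [0, 0, -0.27]], delta_rot=[[0, 0, 0], [0, 0, 0], [0, 0, 0], [0, 0, 0], [0, 0, 0]], claw=[0.4, 0.4, 0.4, 0.4, 0.4])

```text
t: 55.45
eef_pos: [675.4, 35.4, 103.1]
tcp_rot: [-3.141, 0.002, 0.073]
ft_force: [-0.6, 0.6, 0.5]
opening: 0.599
grip_force: 0.0
```

Call:
arm_command(delta_pos=[[0, 0, 0], [0, 0, 0], [0, 0, 0], [0, 0, 0], [0, 0, 0]], delta_rot=[[0, 0, 0], [0, 0, 0], [0, 0, 0], [0, 0, 0], [0, 0, 0]], claw=[1, 1, 1, 1, 1])

```text
t: 55.87
eef_pos: [677.0, 34.7, 105.3]
tcp_rot: [3.141, -0.001, 0.073]
ft_force: [0.1, 0.3, 0.8]
opening: 0.308
grip_force: 0.0
```

Call:
arm_command(delta_pos=[[0, 0, 0], [0, 0, 0], [0, 0, 0], [0, 0, 0], [0, 0, 0]], delta_rot=[[0, 0, 0], [0, 0, 0], [0, 0, 0.04], [0, 0, 0.1], [0, 0, 0.17]], claw=[1, 1, 1, 1, 1])

```text
t: 56.28
eef_pos: [676.8, 34.7, 104.7]
tcp_rot: [3.142, -0.0, 0.344]
ft_force: [-0.4, 1.1, 0.7]
opening: 0.144
grip_force: 30.0
```

Call:
arm_command(delta_pos=[[0, 0, 0], [0, 0, 0], [0, 0, 0], [0, 0, 0], [0, 0, 0]], delta_rot=[[0, 0, 0.07], [0, 0, 0.14], [0, 0, 0.21], [0, 0, 0.28], [0, 0, 0.35]], claw=[1, 1, 1, 1, 1])

```text
t: 56.7
eef_pos: [676.6, 35.1, 104.7]
tcp_rot: [-3.141, -0.0, 0.895]
ft_force: [-1.9, 2.3, 1.6]
opening: 0.141
grip_force: 30.0
```

Call:
arm_command(delta_pos=[[0, 0, 0], [0, 0, 0], [0, 0, 0], [0, 0, 0], [0, 0, 0]], delta_rot=[[0, 0, 0.07], [0, 0, 0.14], [0, 0, 0.21], [0, 0, 0.28], [0, 0, 0.35]], claw=[1, 1, 1, 1, 1])

```text
t: 57.12
eef_pos: [676.3, 35.2, 104.7]
tcp_rot: [-3.141, -0.001, 1.445]
ft_force: [-3.4, 3.3, 3.7]
opening: 0.143
grip_force: 30.0
```

Call:
arm_command(delta_pos=[[0, 0, 0], [0, 0, 0], [0, 0, 0], [0, 0, 0], [0, 0, 0]], delta_rot=[[0, 0, 0.05], [0, 0, 0.09], [0, 0, 0.12], [0, 0, 0.12], [0, 0, 0.12]], claw=[1, 1, 1, 1, 1])

```text
t: 57.53
eef_pos: [676.1, 35.2, 104.7]
tcp_rot: [-3.14, -0.001, 1.628]
ft_force: [-4.9, 2.3, 3.1]
opening: 0.142
grip_force: 30.0
```

```bash
python3 st.py
```

```text
t 57.5333
joints [-0.046  0.677  1.525  0.001  0.941 -0.103]
eef_pos [676.138  35.169 104.68 ]
tcp_rot [-3.14  -0.001  1.628]
ft_force [-4.94   2.288  3.138]
moment [0.523 0.68  0.05 ]
opening 0.14217518503485796
grip_force 29.994838535785675
```

Far latch locked. Now the near latch.

Call:
arm_command(delta_pos=[[0, 0, 0], [0, 0, 0], [0, 0, 0], [0, 0, 0.01], [0, 0, 0.08]], delta_rot=[[0, 0, 0], [0, 0, 0], [0, 0, 0], [0, 0, 0], [0, 0, 0]], claw=[0.6, 0.4, 0.4, 0.4, 0.4])

```text
t: 57.95
eef_pos: [675.6, 34.6, 122.0]
tcp_rot: [-3.137, -0.0, 1.628]
ft_force: [-0.6, 1.0, -0.1]
opening: 0.439
grip_force: 0.0
```

Call:
arm_command(delta_pos=[[0, 0, 0.1], [0, 0, 0.19], [-0.03, 0, 0.19], [-0.08, 0, 0.19], [-0.14, 0, 0.19]], delta_rot=[[0, 0, 0], [0, 0, 0], [0, 0, 0.06], [0, 0, 0.13], [0, 0, 0.2]], claw=[0.4, 0.4, 0.4, 0.4, 0.4])

```text
t: 58.37
eef_pos: [641.8, 34.5, 172.3]
tcp_rot: [3.14, 0.001, 1.947]
ft_force: [0.2, 0.9, 0.1]
opening: 0.599
grip_force: 0.0
```

Call:
arm_command(delta_pos=[[-0.06, 0, 0], [-0.13, 0, 0], [-0.2, -0.01, 0], [-0.27, -0.02, 0], [-0.34, -0.02, 0]], delta_rot=[[0, 0, 0.06], [0, 0, 0.12], [0, 0, 0.19], [0, 0, 0.26], [0, 0, 0.33]], claw=[0.4, 0.4, 0.4, 0.4, 0.4])

```text
t: 58.78
eef_pos: [556.0, 29.3, 172.1]
tcp_rot: [3.141, 0.0, 2.465]
ft_force: [-0.1, -0.8, 0.6]
opening: 0.599
grip_force: 0.0
```

Call:
arm_command(delta_pos=[[-0.07, 0, 0], [-0.14, 0, 0], [-0.21, -0.01, 0], [-0.28, -0.02, 0], [-0.34, -0.03, 0]], delta_rot=[[0, 0, 0.06], [0, 0, 0.12], [0, 0, 0.19], [0, 0, 0.26], [0, 0, 0.33]], claw=[0.4, 0.4, 0.4, 0.4, 0.4])

```text
t: 59.2
eef_pos: [470.8, 22.1, 172.2]
tcp_rot: [3.142, 0.0, 2.984]
ft_force: [0.5, 0.3, 0.1]
opening: 0.604
grip_force: 0.0
```

Call:
arm_command(delta_pos=[[-0.06, -0.01, 0], [-0.1, -0.015, 0], [-0.122, -0.015, 0], [-0.122, -0.015, 0], [-0.122, -0.015, 0]], delta_rot=[[0, 0, 0.06], [0, 0, 0.11], [0, 0, 0.145], [0, 0, 0.145], [0, 0, 0.145]], claw=[0.4, 0.4, 0.4, 0.4, 0.4])

```text
t: 59.62
eef_pos: [441.6, 18.3, 172.3]
tcp_rot: [-3.141, 0.001, -3.079]
ft_force: [-0.7, -0.1, -0.3]
opening: 0.598
grip_force: 0.0
```

```bash
python3 st.py; python3 - <<'E'
from h import *
im=read_camera("wrist");c=calibration("wrist");cv2.imwrite("pics/w16.png",im[:,:,::-1])
for b in blobs(mask(im,(8,200,100),(24,255,255)),100,(270,100,390,262))[:3]: print("or",b[0],b[1],b[2])
E
```

```text
t 59.6167
joints [-0.108  0.292  2.04   0.     0.809 -1.742]
eef_pos [441.636  18.325 172.282]
tcp_rot [-3.141  0.001 -3.079]
ft_force [-0.671 -0.079 -0.259]
moment [ 0.08  -0.201 -0.018]
opening 0.597863494136561
grip_force 0.0
or [323.6 212.2] 1172 ((323.5, 212.5), (69.0, 19.0), 90.0)
```

Call:
arm_command(delta_pos=[[0, 0, -0.06], [0, 0, -0.12], [0, 0, -0.18], [0, 0, -0.24], [0, 0, -0.272]], delta_rot=[[0, 0, 0], [0, 0, 0], [0, 0, 0], [0, 0, 0], [0, 0, 0]], claw=[0.4, 0.4, 0.4, 0.4, 0.4])

```text
t: 60.08
eef_pos: [441.4, 18.5, 102.6]
tcp_rot: [3.141, -0.001, -3.078]
ft_force: [0.6, 0.3, 0.1]
opening: 0.6
grip_force: 0.0
```

Call:
arm_command(delta_pos=[[0, 0, 0], [0, 0, 0], [0, 0, 0], [0, 0, 0], [0, 0, 0]], delta_rot=[[0, 0, 0], [0, 0, 0], [0, 0, 0], [0, 0, 0], [0, 0, 0]], claw=[1, 1, 1, 1, 1])

```text
t: 60.5
eef_pos: [441.6, 18.4, 104.5]
tcp_rot: [-3.141, 0.001, -3.077]
ft_force: [-0.3, -0.5, -0.7]
opening: 0.307
grip_force: 0.0
```

Call:
arm_command(delta_pos=[[0, 0, 0], [0, 0, 0], [0, 0, 0], [0, 0, 0], [0, 0, 0]], delta_rot=[[0, 0, 0], [0, 0, 0], [0, 0, -0.04], [0, 0, -0.1], [0, 0, -0.17]], claw=[1, 1, 1, 1, 1])

```text
t: 60.92
eef_pos: [441.5, 17.8, 104.2]
tcp_rot: [-3.141, 0.001, 2.936]
ft_force: [-1.6, -9.0, 3.0]
opening: 0.147
grip_force: 30.0
```

Call:
arm_command(delta_pos=[[0, 0, 0], [0, 0, 0], [0, 0, 0], [0, 0, 0], [0, 0, 0]], delta_rot=[[0, 0, -0.07], [0, 0, -0.14], [0, 0, -0.21], [0, 0, -0.28], [0, 0, -0.35]], claw=[1, 1, 1, 1, 1])

```text
t: 61.33
eef_pos: [441.3, 17.5, 104.2]
tcp_rot: [-3.141, 0.001, 2.385]
ft_force: [-2.2, -11.4, 3.9]
opening: 0.144
grip_force: 30.0
```

Call:
arm_command(delta_pos=[[0, 0, 0], [0, 0, 0], [0, 0, 0], [0, 0, 0], [0, 0, 0]], delta_rot=[[0, 0, -0.07], [0, 0, -0.14], [0, 0, -0.21], [0, 0, -0.28], [0, 0, -0.35]], claw=[1, 1, 1, 1, 1])

```text
t: 61.75
eef_pos: [441.0, 17.3, 104.2]
tcp_rot: [-3.141, 0.001, 1.835]
ft_force: [-4.5, -14.0, 6.3]
opening: 0.147
grip_force: 30.0
```

Call:
arm_command(delta_pos=[[0, 0, 0], [0, 0, 0], [0, 0, 0], [0, 0, 0], [0, 0, 0]], delta_rot=[[0, 0, -0.05], [0, 0, -0.09], [0, 0, -0.12], [0, 0, -0.12], [0, 0, -0.12]], claw=[1, 1, 1, 1, 1])

```text
t: 62.17
eef_pos: [440.9, 17.3, 104.2]
tcp_rot: [-3.141, 0.002, 1.652]
ft_force: [-4.4, -13.8, 6.1]
opening: 0.146
grip_force: 30.0
```

```bash
python3 st.py
```

```text
t 62.1667
joints [-0.11   0.407  2.114 -0.003  0.621 -0.188]
eef_pos [440.862  17.304 104.217]
tcp_rot [-3.141  0.002  1.652]
ft_force [ -4.433 -13.799   6.065]
moment [-2.591  0.624 -0.082]
opening 0.1462296963320377
grip_force 29.998447000980377
```

Near latch locked. Now the dial, gripped at yaw 0.59.

Call:
arm_command(delta_pos=[[0, 0, 0], [0, 0, 0], [0, 0, 0], [0, 0, 0.01], [0, 0, 0.08]], delta_rot=[[0, 0, 0], [0, 0, 0], [0, 0, 0], [0, 0, 0], [0, 0, 0]], claw=[0.6, 0.4, 0.4, 0.4, 0.4])

```text
t: 62.58
eef_pos: [440.3, 18.6, 122.6]
tcp_rot: [-3.138, -0.001, 1.651]
ft_force: [-1.6, 0.4, 0.4]
opening: 0.442
grip_force: 0.0
```

Call:
arm_command(delta_pos=[[0, 0, 0.1], [0, 0, 0.19], [0.03, 0, 0.19], [0.08, 0, 0.19], [0.14, 0, 0.19]], delta_rot=[[0, 0, 0], [0, 0, 0], [0, 0, -0.06], [0, 0, -0.13], [0, 0, -0.2]], claw=[0.4, 0.4, 0.4, 0.4, 0.4])

```text
t: 63.0
eef_pos: [476.4, 18.6, 172.2]
tcp_rot: [3.14, -0.0, 1.332]
ft_force: [0.3, 0.4, 0.8]
opening: 0.598
grip_force: 0.0
```

Call:
arm_command(delta_pos=[[0.07, 0, 0], [0.14, 0, 0], [0.21, 0.01, 0], [0.28, 0.01, 0], [0.333, 0.01, 0]], delta_rot=[[0, 0, -0.06], [0, 0, -0.12], [0, 0, -0.19], [0, 0, -0.26], [0, 0, -0.33]], claw=[0.4, 0.4, 0.4, 0.4, 0.4])

```text
t: 63.42
eef_pos: [560.7, 21.1, 171.5]
tcp_rot: [3.141, -0.0, 0.814]
ft_force: [-0.5, -0.9, 0.9]
opening: 0.599
grip_force: 0.0
```

Call:
arm_command(delta_pos=[[0, 0, 0], [0, 0, 0], [0, 0, 0], [0, 0, 0], [0, 0, 0]], delta_rot=[[0, 0, -0.06], [0, 0, -0.12], [0, 0, -0.144], [0, 0, -0.144], [0, 0, -0.144]], claw=[0.4, 0.4, 0.4, 0.4, 0.4])

```text
t: 63.83
eef_pos: [559.5, 21.0, 171.5]
tcp_rot: [3.142, -0.0, 0.594]
ft_force: [-0.4, -0.4, -0.8]
opening: 0.597
grip_force: 0.0
```

```bash
python3 st.py; python3 - <<'E'
from h import *
im=read_camera("wrist");cv2.imwrite("pics/w17.png",im[:,:,::-1])
for b in blobs(mask(im,*COL["red"]),40,(270,100,390,262))[:3]: print("red",b[0],b[1],b[2])
E
```

```text
t 63.8333
joints [-0.08   0.448  1.77  -0.     0.923  0.896]
eef_pos [559.494  21.049 171.507]
tcp_rot [ 3.142 -0.     0.594]
ft_force [-0.387 -0.39  -0.824]
moment [-0.042 -0.116  0.007]
opening 0.5974587785724317
grip_force 0.0
red [324.  197.1] 813 ((324.5, 197.0), (36.0, 23.0), 90.0)
red [324.3 168.5] 73 ((324.5, 168.5), (7.0, 9.0), 90.0)
```

Call:
arm_command(delta_pos=[[0, 0, -0.06], [0, 0, -0.12], [0, 0, -0.18], [0, 0, -0.24], [0, 0, -0.268]], delta_rot=[[0, 0, 0], [0, 0, 0], [0, 0, 0], [0, 0, 0], [0, 0, 0]], claw=[0.4, 0.4, 0.4, 0.4, 0.4])

```text
t: 64.3
eef_pos: [558.9, 21.0, 103.0]
tcp_rot: [-3.141, 0.001, 0.594]
ft_force: [0.0, -0.4, -0.3]
opening: 0.599
grip_force: 0.0
```

Call:
arm_command(delta_pos=[[0, 0, 0], [0, 0, 0], [0, 0, 0], [0, 0, 0], [0, 0, 0]], delta_rot=[[0, 0, 0], [0, 0, 0], [0, 0, 0], [0, 0, 0], [0, 0, 0]], claw=[1, 1, 1, 1, 1])

```text
t: 64.72
eef_pos: [559.8, 20.9, 105.1]
tcp_rot: [3.141, -0.001, 0.593]
ft_force: [1.3, -0.8, -0.3]
opening: 0.307
grip_force: 0.0
```

Call:
arm_command(delta_pos=[[0, 0, 0], [0, 0, 0], [0, 0, 0], [0, 0, 0], [0, 0, 0]], delta_rot=[[0, 0, 0], [0, 0, 0], [0, 0, -0.04], [0, 0, -0.1], [0, 0, -0.17]], claw=[1, 1, 1, 1, 1])

```text
t: 65.13
eef_pos: [559.6, 20.9, 104.7]
tcp_rot: [3.141, -0.0, 0.322]
ft_force: [0.2, 0.3, 1.6]
opening: 0.148
grip_force: 30.0
```

Call:
arm_command(delta_pos=[[0, 0, 0], [0, 0, 0], [0, 0, 0], [0, 0, 0], [0, 0, 0]], delta_rot=[[0, 0, -0.06], [0, 0, -0.12], [0, 0, -0.165], [0, 0, -0.165], [0, 0, -0.165]], claw=[1, 1, 1, 1, 1])

```text
t: 65.55
eef_pos: [559.6, 20.7, 104.7]
tcp_rot: [3.141, -0.0, 0.069]
ft_force: [-1.7, -1.9, 3.9]
opening: 0.145
grip_force: 30.0
```

Call:
arm_command(delta_pos=[[0, 0, 0], [0, 0, 0], [0, 0, 0], [0, 0, 0], [0, 0, 0]], delta_rot=[[0, 0, 0], [0, 0, 0], [0, 0, 0], [0, 0, 0], [0, 0, 0]], claw=[1, 1, 0.7, 0.4, 0.4])

```text
t: 65.97
eef_pos: [559.4, 21.1, 104.2]
tcp_rot: [-3.141, 0.0, 0.067]
ft_force: [0.4, -0.3, -0.6]
opening: 0.304
grip_force: 0.0
```

Call:
arm_command(delta_pos=[[0, 0, 0], [0, 0, 0.02], [0, 0, 0.1], [0, 0, 0.2], [0, 0, 0.3]], delta_rot=[[0, 0, 0], [0, 0, 0], [0, 0, 0], [0, 0, 0], [0, 0, 0]], claw=[0.4, 0.4, 0.4, 0.4, 0.4])

```text
t: 66.38
eef_pos: [559.2, 21.0, 180.3]
tcp_rot: [-3.141, 0.001, 0.067]
ft_force: [0.7, -0.4, -0.0]
opening: 0.587
grip_force: 0.0
```

Call:
arm_command(delta_pos=[[-0.06, -0.06, 0.1], [-0.14, -0.14, 0.2], [-0.22, -0.22, 0.3], [-0.3, -0.3, 0.4], [-0.36, -0.36, 0.5]], delta_rot=[[0, 0, 0], [0, 0, 0], [0, 0, 0], [0, 0, 0], [0, 0, 0]], claw=[0.4, 0.4, 0.4, 0.4, 0.4])

```text
t: 66.8
eef_pos: [467.8, -69.9, 305.9]
tcp_rot: [3.141, -0.0, 0.067]
ft_force: [0.8, -0.8, -0.2]
opening: 0.598
grip_force: 0.0
```

```bash
python3 st.py; python3 - <<'E'
from h import *
im=read_camera("wrist");t=read_camera("top");s=read_camera("scene")
o=np.zeros((600,800,3),np.uint8);o[:400,:640]=im;o[400:,:320]=cv2.resize(t,(320,200));o[400:,320:640]=cv2.resize(s,(320,200))
o[:380,480:]=0;o[:300,480:]=cv2.resize(s[150:265,265:388],(320,300),interpolation=cv2.INTER_CUBIC)
cv2.imwrite("pics/m18.png",o[:,:,::-1])
E
```

```text
t 66.8
joints [-0.288  0.179  1.782 -0.     1.18   1.216]
eef_pos [467.838 -69.884 305.948]
tcp_rot [ 3.141 -0.     0.067]
ft_force [ 0.769 -0.819 -0.214]
moment [-0.003  0.007  0.008]
opening 0.5982870053285779
grip_force 0.0
```

View pics/m18.png

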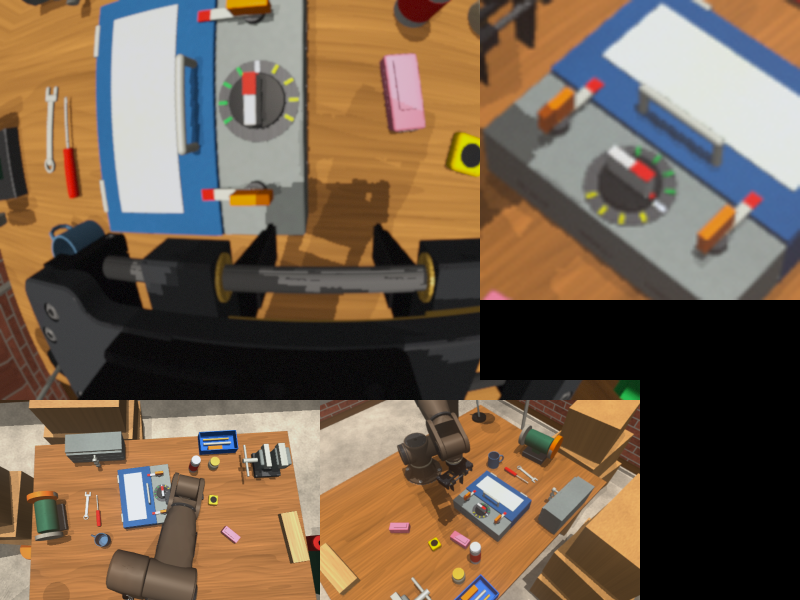

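The lid is shut and both tongues lap its edge (wrist (205,15) and (207,195)). The pointer at (249,80) is on the white tick. The arm is clear, so I'll hand in.

```bash
python3 -c "
from cell import *
print(job_done())"
```

```text
the job is handed in; nothing more can be done
None
```

I handed the job in at about 67 s: the red and blue packs (the only two on the bench) are in the box, the lid is shut, both latches are locked, and the dial is on the white zero tick; the judge returned no verdict.

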